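# Restock the tape stands and hang the stocked tag

### The job

Restock the tape stands on this dressing trolley: slide every loose roll of tape all the way down onto the spindle whose foot matches its colour, white on white and blue on blue. Once all the rolls are on, take the S-hook off the rail by its red grip, pass its lower end through the hole of the yellow tag, lift the tag out of its holder on the hook, and hang the hook back on the rail with the tag hanging from it. Leave the other things on the trolley where they are.

Things in the scene. Friction and masses are not known exactly. Their poses are not given: they have to be found in the camera images.
- white0: roll of white tape lying flat on the worktop, 50 mm across and 18 mm tall, with a 23 mm bore right through; origin at the centre of its underside, z along the bore. May be absent (up to three white and two blue rolls exist, three to five in all are out).
- white1: roll of white tape lying flat on the worktop, 50 mm across and 18 mm tall, with a 23 mm bore right through; origin at the centre of its underside, z along the bore. May be absent (up to three white and two blue rolls exist, three to five in all are out).
- white2: roll of white tape lying flat on the worktop, 50 mm across and 18 mm tall, with a 23 mm bore right through; origin at the centre of its underside, z along the bore. May be absent (up to three white and two blue rolls exist, three to five in all are out).
- blue0: roll of blue tape lying flat on the worktop, 50 mm across and 18 mm tall, with a 23 mm bore right through; origin at the centre of its underside, z along the bore. May be absent (up to three white and two blue rolls exist, three to five in all are out).
- blue1: roll of blue tape lying flat on the worktop, 50 mm across and 18 mm tall, with a 23 mm bore right through; origin at the centre of its underside, z along the bore. May be absent (up to three white and two blue rolls exist, three to five in all are out).
- white_stand_seat (a point): centre of the top face of the white tape stand's foot, where the lowest roll rests (8 mm above the worktop). The stand is fixed: a white foot disc 68 mm across and 8 mm thick with one upright steel spindle 18 mm thick, its tapered top 80 mm above the worktop. The white and blue stands may change places.
- blue_stand_seat (a point): centre of the top face of the blue tape stand's foot, where the lowest roll rests (8 mm above the worktop). The stand is fixed: a blue foot disc 68 mm across and 8 mm thick with one upright steel spindle 18 mm thick, its tapered top 80 mm above the worktop. The white and blue stands may change places.
- hook: steel S-hook of 5 mm wire, 99 mm tall, with a red grip, hanging nearly upright on the rail (it can swing). It lies in its own x-z plane, z up. Origin: underside of the upper loop's crown, where the bar touches. In its frame (x, z mm): upper loop a half circle, centre-line radius 18 about (0, -15.5), free end (18, -20), mouth open down and to +x; shank down x -18 to z -50
- hook_tip (a point): free tip of the S-hook's lower leg, at x -24, z -84 mm in the hook's frame; from there the leg slopes down to (-4, -94), runs level to (6, -94) and turns up to (13, -88) (axes as the hook's)
- hook_seat (a point): top of the wire at the lowest part of the S-hook's lower leg, x -2, z -91.5 mm in the hook's frame, where the hole's upper edge rests. Above it the shank slants from (-18, -50) to (13, -80) and joins the leg (axes as the hook's)
- hook_grip (a point): centre of the S-hook's red grip block, 16 x 10 x 30 mm (x, y, z), at x -22, z -32 mm in the hook's frame on the shank; pinch it across y from above (axes as the hook's)
- rail_mid (a point): middle of the fixed rail: a level steel bar 8 mm thick on two end posts, 200 mm above the worktop (bar centre line), 240 mm long along this point's y; the hook may hang anywhere on it between the posts, either way round
- tag: yellow plate, the stocked tag, 50 wide (y) x 80 tall (z) x 5 mm thick (x), with a green panel; stands upright in its holder's slot; origin at the centre of its lower edge
- tag_hole (a point): centre of the tag's square hole, 18 x 18 mm, right through along x, 64 mm above the tag's lower edge with 7 mm of plate above the hole (axes as the tag's)
- holder: fixed grey holder for the tag, 56 x 70 x 30 mm (x, y, z), with an 8 mm wide slot along its y, 22 mm deep; origin at the centre of its underside. The tag lifts straight up out of it
- green_tub: green tub 64 mm across, 70 tall; not part of the job, leave it where it stands; origin at the centre of its underside
- cream_jar: small white jar with red lid 48 mm across, 40 tall; not part of the job, leave it where it stands; origin at the centre of its underside
- gauze_pack: paper-wrapped gauze pack 100 x 70 x 22 mm; not part of the job, leave it where it stands; origin at the centre of its underside
- spool: empty grey tape spool 52 mm across, 60 tall (not one of the rolls); not part of the job, leave it where it stands; origin at the centre of its underside

How it is judged:
On the way, in this order (a step that is already met when the one before it is completed fails the run):
1. every roll that is out sits on the spindle of its own colour, below the spindle's top (horizontal distance between each of white0, white1, white2 and white_stand_seat below 0.006 m and height (world z) of each of white0, white1, white2, blue0, blue1 below 0.055 m and angle between each of white0, white1, white2, blue0, blue1's own z axis and vertical below 0.15 rad and linear speed of each of white0, white1, white2, blue0, blue1 below 0.05 m/s and horizontal distance between each of blue0, blue1 and blue_stand_seat below 0.006 m), for 0.2 s.
2. the S-hook's lower leg is through the tag's hole and the tag is lifted out of its holder (x of tag_hole in the frame of hook between -0.02 and 0.012 m and y of tag_hole in the frame of hook between -0.012 and 0.012 m and z of tag_hole in the frame of hook between -0.108 and -0.082 m and z of tag in the frame of holder above 0.035 m), for 0.2 s.
At the end, for the whole second after the job is handed in: Every roll that is out is threaded flat on the spindle of its colour (centre within 6 mm of the spindle's axis, underside lower than 55 mm), the S-hook hangs by its upper loop on the rail between the posts, and the tag hangs at rest from the hook's lower leg by its hole (all of step 1 and x of tag_hole in the frame of hook between -0.02 and 0.012 m and y of tag_hole in the frame of hook between -0.012 and 0.012 m and z of tag_hole in the frame of hook between -0.108 and -0.082 m and x of hook in the frame of rail_mid between -0.015 and 0.015 m and y of hook in the frame of rail_mid between -0.108 and 0.108 m and z of hook in the frame of rail_mid between -0.003 and 0.01 m and angle between hook's own z axis and vertical below 0.6 rad and linear speed of tag below 0.06 m/s); the robot touches nothing.
It fails at once if one of the other things on the trolley is moved more than 50 mm or tipped over (distance of any of green_tub, cream_jar, gauze_pack, spool from where it was at the start of the episode above 0.05 m or angle between any of green_tub, cream_jar, gauze_pack, spool's own z axis and vertical above 0.6 rad).
Of white0, white1, white2, blue0, blue1 only 3 to 5 are there at a start; the rules pass over those that are not, and their reading is None.
At some moment in a run one of white0, white1, white2, blue0, blue1 may be knocked a few centimetres aside while the robot is not near it.
It also fails if it takes over 210 s, if anything falls off the work surface, if the arm or the gripper's body presses on something with over 40 N, if the wrist force passes 120 N, or if a joint passes its speed limit or range.

### The arm

A 6-joint arm with a two-finger parallel gripper is mounted at the origin on the work surface. World frame = base frame: x ahead of the robot, y to its left, z up, the work surface at z = 0. Lengths are in m, angles in rad, forces in N, time in s.
With the tool pointing down it reaches from about 0.35 to 0.775 m from the base axis. Payload 7.3 kg.
Tool frame: the origin (TCP) lies at the very end of the fingers, on their centre line; the grasp point (between the pads) lies 19 mm behind it; z points along the fingers, y is the line along which they close (so a half turn about z gives the same grasp; the last joint's range is limited). The gripper opens to 92 mm and grips with 3 to 60 N. Pads are 19 mm wide; open, the fingers measure 130 mm over their backs; the gripper's body (75 mm by 190 mm) begins 47 mm behind the grasp point.
Start: joints at [1.072, 0.342, 1.524, -0, 1.275, -0.146], TCP at [0.181, 0.493, 0.227] pointing down, gripper open.
Joint ranges: [-2.53, 2.53], [-0.77, 2.02], [0.04, 2.7], [-1, 4.14], [0.28, 2.66], [-3.11, 3.11]. Speed limits (rad/s): [2.57, 2.57, 3.14, 3.14, 3.14, 3.14].

### API

Orientations are given as [roll, pitch, yaw] about the fixed x, y, z axes, in that order (R = Rz(yaw) Ry(pitch) Rx(roll)).
In Python, from cell import robot, read_camera, get_calibration gives the robot as it stands. The module is installed in compiled form; this text tells all that it offers.
- The arm moves only by the tool send_rows, never from a script. Its argument "plan" is a list of rows, each a list of 2 entries, a list of its own where there are three numbers: the shift along the tool's x, y, z as a fraction of full scale, then the turn, a rotation vector about the tool's x, y, z as a fraction of full scale. A call has exactly 10 rows; each row shifts and turns the commanded pose from where the row before left it, along the tool's axes as they then stand; what a row does not reach is not made up. Full scale, the value 1, is 0.025 m for a shift and 90 degrees for a turn. A row lasts 1/8 s, in which the tool goes at most 62.5 mm and 10.7 degrees, less where a joint would pass 70% of its speed; a pose out of reach is approached as far as the arm can. A call with a number of a shift or a turn outside -1 to 1 is refused whole. A call with a gripper value outside its range is refused whole. "gripper" is the opening, from -1 (shut) to 1 (fully open), so that 0 is half open, set as the call begins (left out, the last holds). The fingers move at their own pace and stop on an object; "force" is the grip in N (left out, the last holds). Time passes only in rows, so rows that do not move let the fingers close, or fill a call up. It gives the time, the measured TCP pose, the force, the opening and the grip force at its end, in the units of the state.
- robot.observe(): the state, without advancing time (a new reading comes with each control period).
- read_camera(name): name is "scene" or "top"; returns (picture, depth): 480x640x3 uint8, blue, green, red; 480x640 float32, m along the optical axis (not along the pixel's ray), 0 where there is no reading.
- get_calibration(name): a dict with "intrinsics" (3x3 intrinsics, pixels), "dist_coeffs" ([k1, k2, p1, p2, k3] as OpenCV has them; the pictures are not rectified), "rvec" (rotation vector, rad) and "tvec" (3), from world to camera coordinates, as OpenCV has them. Camera axes: x right, y down, z forward; pixel columns grow to the right and rows downward; lengths in m; the calibration is good to about 2 mm. A picture is of the moment at which its call begins. get_calibration takes no time and is no camera call.
- robot.hand_in(): hands the job in; it is judged then, once.
The state is a dict: "time": time; "qpos": joint angles; "qvel": joint speeds; "joint_efforts": joint torques, N m; "tool_pos": TCP position; "tool_rot": TCP orientation; "contact_force": force on the tool from outside, world axes, zero at the start; "torque": the same for the moment, N m; "opening": finger opening in m; "grip_force": force on a finger pad.
Only numpy, scipy, OpenCV 4.12 (cv2) and the standard library are available. Lean on these libraries where they do the work, as an engineer would, in place of code of your own. Each camera call takes 0.05 s, during which the arm holds its last target. There are 200 camera calls.

## Working session

There is one attempt and no reset: what is moved stays moved. The work goes in short steps, Python scripts to look and compute and a tool call to move; the robot and the scene stay as the last step left them, time stands still between calls to the robot, and variables do not carry over. Pictures are saved under pics/ and viewed, at most 14 in all, crops included, and the job is handed in when it is done.

Besides the shell and the picture viewer there is one more tool, called after "Call:" in YAML: its name, and indented under it one key for each argument. send_rows: Moves the arm, as the interface text tells. Shift numbers are shares of 0.025 m and turn numbers shares of 90 degrees, none past 1 either way. Its arguments: {"type":"object","properties":{"plan":{"type":"array"},"gripper":{"type":"number"},"force":{"type":"number"}},"required":["plan"]}

```bash
mkdir -p pics; cat > h.py <<'E'
import numpy as np, cv2
from cell import robot, read_camera, get_calibration
def grab(name,tag):
    im,d=read_camera(name); cv2.imwrite(f'pics/{tag}.png',im); np.savez(f'pics/{tag}.npz',im=im,d=d); return im,d
def cal(name):
    c=get_calibration(name); K=np.array(c['intrinsics']);D=np.array(c['dist_coeffs']);R=cv2.Rodrigues(np.array(c['rvec'],float))[0];t=np.array(c['tvec'],float).ravel()
    return K,D,R,t
def world(name,d):
    K,D,R,t=cal(name); h,w=d.shape
    u,v=np.meshgrid(np.arange(w),np.arange(h))
    n=cv2.undistortPoints(np.stack([u,v],-1).reshape(-1,1,2).astype(float),K,D).reshape(h,w,2)
    P=np.dstack([n,np.ones((h,w))])*d[...,None]
    return (P-t)@R
def ray(name,u,v):
    K,D,R,t=cal(name); n=cv2.undistortPoints(np.array([[[u,v]]],float),K,D).ravel()
    return -R.T@t, R.T@np.array([n[0],n[1],1])
def atz(name,u,v,z):
    o,r=ray(name,u,v); return o+r*(z-o[2])/r[2]
def tri(a,b):
    (o1,r1),(o2,r2)=ray(*a),ray(*b)
    s=np.linalg.lstsq(np.stack([r1,-r2],1),o2-o1,rcond=None)[0]
    p,q=o1+s[0]*r1,o2+s[1]*r2; return (p+q)/2,np.linalg.norm(p-q)
def proj(name,p):
    K,D,R,t=cal(name); return cv2.projectPoints(np.array(p,float).reshape(-1,1,3),R,t,K,D)[0].reshape(-1,2)
E
python3 - <<'E'
from h import *
np.set_printoptions(precision=4,suppress=True)
for n in('scene','top'):
    grab(n,n+'0'); K,D,R,t=cal(n); print(n,-R.T@t,R[2],K[0,0])
print(robot.observe())
E
```

```text
scene [ 0.9844 -0.42    0.6821] [-0.4954  0.5279 -0.6899] 438.06844206834865
top [0.5236 0.0097 1.0491] [ 0.056  -0.024  -0.9981] 529.0524169408017
{'time': 0.1, 'qpos': array([ 1.072 ,  0.3427,  1.5249, -0.    ,  1.2754, -0.146 ]), 'qvel': array([ 0.0009,  0.0002, -0.0036, -0.0023,  0.0014, -0.0016]), 'joint_efforts': array([  0.0008, -43.2008, -24.4692,   0.0719,   0.0527,  -0.0001]), 'tool_pos': array([0.1812, 0.4923, 0.2261]), 'tool_rot': array([-3.1402, -0.0002,  2.7888]), 'contact_force': array([-0.4478, -0.531 ,  0.1425]), 'torque': array([0.0084, 0.0233, 0.0274]), 'grip_force': 0.0, 'opening': 0.09199424601128324}
```

View pics/scene0.png

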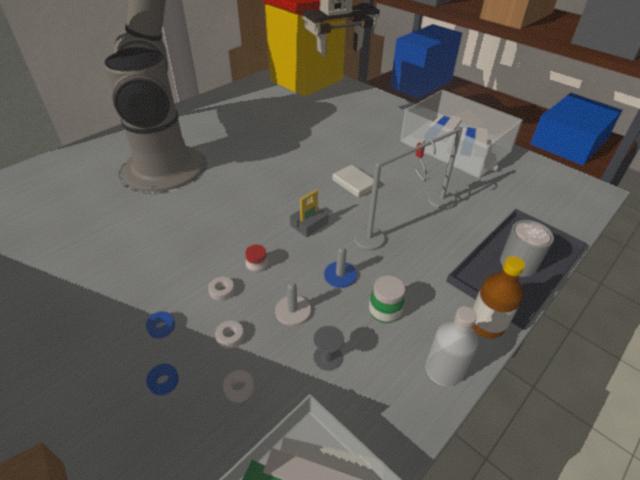

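View pics/top0.png

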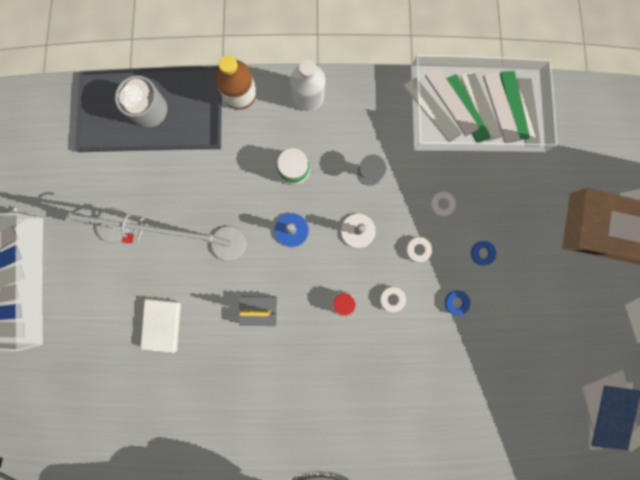

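The pictures show five rolls: white at top-view (419,249), (393,299) and (444,204), blue at (483,253) and (457,303). The white stand is at (358,230), blue stand (291,230), tag and holder (257,310), and the hook's red grip (128,238) on the rail running from (75,217) to (228,242).

```bash
python3 - <<'E'
from h import *
np.set_printoptions(precision=4,suppress=True)
T=np.load('pics/top0.npz');S=np.load('pics/scene0.npz')
Wt,Ws=world('top',T['d']),world('scene',S['d'])
# rolls: depth-based annulus fit in top
for nm,u,v in [('w',419,249),('w',393,299),('w',444,204),('b',483,253),('b',457,303)]:
    p=Wt[v-20:v+21,u-20:u+21].reshape(-1,3); m=(p[:,2]>.010)&(p[:,2]<.03); q=p[m]
    print(nm,'mean',q[:,:2].mean(0),'ztop',np.median(q[:,2]),'n',m.sum(),'minmaxmid',(q[:,:2].min(0)+q[:,:2].max(0))/2,np.ptp(q[:,:2],0), 'tab',np.median(p[~m][:,2]))
for nm,u,v in [('Wst',358,230),('Bst',291,230)]:
    p=Wt[v-25:v+26,u-25:u+26].reshape(-1,3); 
    m=(p[:,2]>.004)&(p[:,2]<.015);q=p[m];print(nm,'foot',(q[:,:2].min(0)+q[:,:2].max(0))/2,np.ptp(q[:,:2],0),np.median(q[:,2]))
    m=(p[:,2]>.06)&(p[:,2]<.1);q=p[m];print('  top',q.mean(0),m.sum(),q[:,2].max())
# same from scene camera
for nm,u,v in [('Wst',292,297),('Bst',341,265)]:
    p=Ws[v-25:v+26,u-25:u+26].reshape(-1,3); m=(p[:,2]>.03)&(p[:,2]<.1);q=p[m];print(nm,'scene spindle',q.mean(0),m.sum(),q[:,2].max())
for nm,u,v in [('w',229,333),('w',221,288),('w',238,385),('b',162,379),('b',160,324)]:
    p=Ws[v-22:v+23,u-22:u+23].reshape(-1,3); m=(p[:,2]>.012)&(p[:,2]<.03); q=p[m]
    print(nm,'scene mid',(q[:,:2].min(0)+q[:,:2].max(0))/2,np.ptp(q[:,:2],0),np.percentile(q[:,2],90))
# yellow, red
for n,I,W in (('top',T['im'],Wt),('scene',S['im'],Ws)):
    hsv=cv2.cvtColor(I,cv2.COLOR_BGR2HSV)
    for c,lo,hi,(x0,x1,y0,y1) in [('yellow',(18,120,80),(35,255,255),(.3,.7,0,.35)),('red',(0,150,80),(8,255,255),(.4,.75,.15,.6))]:
        m=(cv2.inRange(hsv,lo,hi)>0)&(W[...,0]>x0)&(W[...,0]<x1)&(W[...,1]>y0)&(W[...,1]<y1)
        q=W[m]; vv,uu=np.nonzero(m); 
        if len(q): print(n,c,len(q),'px',uu.mean(),vv.mean(),(uu.min(),uu.max(),vv.min(),vv.max()),'w',np.median(q,0),np.percentile(q,5,axis=0),np.percentile(q,95,axis=0))
E
python3 - <<'E'
import cv2
a=cv2.imread('pics/scene0.png')[110:260,270:480]; b=cv2.imread('pics/top0.png')[180:335,60:300]
a=cv2.resize(a,(560,400),interpolation=3)
b=cv2.resize(b,None,fx=2.2,fy=2.2)
cv2.imwrite('pics/crop0.png',a)
E
```

```text
w mean [ 0.5559 -0.2016] ztop 0.01842581458315416 n 402 minmaxmid [ 0.5558 -0.2016] [0.0494 0.0477] tab 0.0008155301867108342
w mean [ 0.4593 -0.148 ] ztop 0.018422686160083027 n 408 minmaxmid [ 0.4594 -0.1484] [0.047  0.0502] tab 0.0008158339805939027
w mean [ 0.6468 -0.2527] ztop 0.01836295575952457 n 421 minmaxmid [ 0.6469 -0.2529] [0.0498 0.0506] tab 0.0006695967514287166
b mean [ 0.5478 -0.3329] ztop 0.01853250804408498 n 389 minmaxmid [ 0.5481 -0.3336] [0.0461 0.0485] tab 0.0007109185845901151
b mean [ 0.4494 -0.2782] ztop 0.018560939141868463 n 417 minmaxmid [ 0.4497 -0.2788] [0.0498 0.0486] tab 0.0008765691067047748
Wst foot [ 0.5962 -0.085 ] [0.1002 0.0974] 0.008457666780925056
  top [ 0.5942 -0.0819  0.0772] 79 0.08343390210779456
Bst foot [0.5966 0.049 ] [0.0972 0.0993] 0.00872885778166221
  top [0.5968 0.0486 0.0774] 76 0.08342763472383018
Wst scene spindle [ 0.6025 -0.0873  0.0594] 207 0.08275568704765304
Bst scene spindle [0.6046 0.0436 0.0588] 187 0.08194172976444518
w scene mid [ 0.5585 -0.202 ] [0.0509 0.048 ] 0.020065239506117796
w scene mid [ 0.4624 -0.1494] [0.050
[... 275 characters left out ...]
10344827585 (np.int64(229), np.int64(270), np.int64(59), np.int64(315)) w [0.4417 0.1131 0.087 ] [0.4327 0.091  0.0305] [0.4437 0.1363 0.0915]
top red 55 px 127.94545454545455 238.12727272727273 (np.int64(123), np.int64(132), np.int64(234), np.int64(241)) w [0.574  0.3144 0.1839] [0.5691 0.3127 0.1686] [0.5798 0.3211 0.1884]
scene yellow 270 px 307.5074074074074 203.42222222222222 (np.int64(300), np.int64(317), np.int64(190), np.int64(220)) w [0.4447 0.1085 0.0652] [0.4409 0.0893 0.035 ] [0.4468 0.1358 0.0884]
scene red 34 px 418.8235294117647 152.58823529411765 (np.int64(416), np.int64(421), np.int64(144), np.int64(156)) w [0.5799 0.3143 0.1683] [0.5731 0.3124 0.1613] [0.585  0.3162 0.1772]
```

View pics/crop0.png

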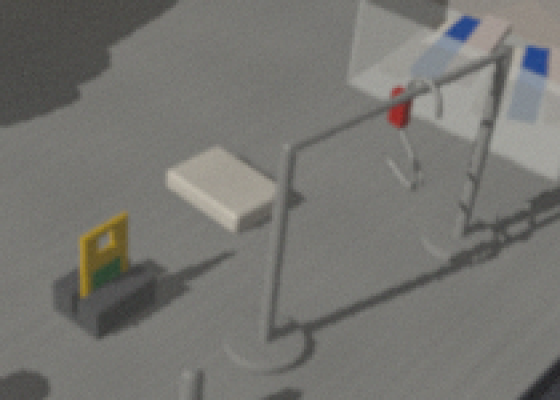

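```bash
python3 - <<'E'
from h import *
from scipy.optimize import least_squares
np.set_printoptions(precision=4,suppress=True)
T=np.load('pics/top0.npz');S=np.load('pics/scene0.npz')
def circ(n,I,W,c,z,r,rad,blue):
    # candidate mask by colour near guess, circle fit of outline on plane z
    hsv=cv2.cvtColor(I,cv2.COLOR_BGR2HSV).astype(int)
    ok=(hsv[...,0]>100)&(hsv[...,0]<130)&(hsv[...,1]>120) if blue else (hsv[...,1]<70)&(hsv[...,2]>W['thr'])
    near=np.hypot(W['W'][...,0]-c[0],W['W'][...,1]-c[1])<rad
    m=(ok&near).astype(np.uint8)
    k,l,s,ce=cv2.connectedComponentsWithStats(m); i=1+np.argmax(s[1:,4]); m=(l==i).astype(np.uint8)
    cs=max(cv2.findContours(m,0,cv2.CHAIN_APPROX_NONE)[0],key=len).reshape(-1,2)
    P=np.array([atz(n,u,v,z)[:2] for u,v in cs])
    f=least_squares(lambda q:np.hypot(P[:,0]-q[0],P[:,1]-q[1])-q[2],[*c,r],loss='soft_l1',f_scale=.001)
    return f.x, s[i,4], np.sqrt(2*f.cost/len(P))
for n,F in(('top',T),('scene',S)):
    I=F['im'];W=world(n,F['d'])
    for nm,c,b in [('Wst',(.596,-.083),0),('Bst',(.597,.0486),1)]:
        for thr in ((150,175) if not b else (0,)):
            print(n,nm,thr,*circ(n,I,{'W':W,'thr':thr},c,.008,.034,.045,b))
    # bar
    m=(W[...,2]>.192)&(W[...,2]<.212)&(W[...,0]>.5)&(W[...,0]<.7)&(W[...,1]>.1)&(W[...,1]<.45)
    q=W[m]; l=cv2.fitLine(q[:,:2].astype(np.float32),cv2.DIST_HUBER,0,.01,.01).ravel(); 
    s=(q[:,:2]-l[2:])@l[:2]; print(n,'bar',len(q),l,'yaw',np.degrees(np.arctan2(l[1],l[0])),'ends',l[2:]+l[:2]*np.percentile(s,.5),l[2:]+l[:2]*np.percentile(s,99.5),np.median(q[:,2]))
    hsv=cv2.cvtColor(I,cv2.COLOR_BGR2HSV)
    m=(cv2.inRange(hsv,(18,120,60),(35,255,255))>0)&(np.hypot(W[...,0]-.442,W[...,1]-.112)<.04)&(W[...,2]>(.08 if n=='top' else .03))
    q=W[m]; l=cv2.fitLine(q[:,:2].astype(np.float32),cv2.DIST_HUBER,0,.01,.01).ravel();s=(q[:,:2]-l[2:])@l[:2]
    print(n,'tag',len(q),l,'yaw',np.degrees(np.arctan2(l[1],l[0])),l[2:]+l[:2]*(s.min()+s.max())/2,np.ptp(s),np.percentile(q[:,2],[2,98]))
    # hole: box
    p=W[(np.abs(W[...,0]-.442)<.05)&(np.abs(W[...,1]-.112)<.06)&(W[...,2]>.02)&(W[...,2]<.034)]
    r=cv2.minAreaRect(p[:,:2].astype(np.float32)); print('holder',r,len(p))
E
```

```text
top Wst 150 [ 0.5946 -0.0864  0.0407] 1302 0.003726658672109688
top Wst 175 [ 0.5941 -0.0858  0.0335] 826 0.0034542014343141693
top Bst 0 [0.5981 0.049  0.0314] 719 0.0005718902879683135
top bar 824 [0.1621 0.9868 0.5911 0.2885] yaw 80.67047 ends [0.5712 0.1675] [0.6118 0.4142] 0.20399750597871097
top tag 86 [0.0085 1.     0.4415 0.114 ] yaw 89.51537 [0.4415 0.1146] 0.05057246978231296 [0.0835 0.092 ]
holder ((0.4412325918674469, 0.11507338285446167), (0.0697658434510231, 0.05597386136651039), 89.20368194580078) 836
scene Wst 150 [ 0.5986 -0.0872  0.0288] 443 0.003091831835700327Traceback (most recent call last):
  File "<stdin>", line 20, in <module>
  File "<stdin>", line 11, in circ
    return _wrapfunc(a, 'argmax', axis=axis, out=out, **kwds)
    return bound(*args, **kwds)
ValueError: attempt to get argmax of an empty sequence
```

Call:
send_rows:
  plan:
    - [[0,0,0],[0,0,0.11]]
    - [[0,0,0],[0,0,0.11]]
    - [[0,0,0],[0,0,0.11]]
    - [[0,0,0],[0,0,0.11]]
    - [[0,0,0],[0,0,0.11]]
    - [[0,0,0],[0,0,0.11]]
    - [[0,0,0],[0,0,0.11]]
    - [[0,0,0],[0,0,0]]
    - [[0,0,0],[0,0,0]]
    - [[0,0,0],[0,0,0]]

```text
time: 1.35
tool_pos: [0.1814, 0.4927, 0.2267]
tool_rot: [-3.142, 0.0, 1.581]
contact_force: [-0.2, 0.5, 0.1]
opening: 0.0919
grip_force: 0.0
```

Call:
send_rows:
  plan:
    - [[-1,0.6,0],[0,0,0.006]]
    - [[-1,0.6,0],[0,0,0]]
    - [[-1,0.6,0],[0,0,0]]
    - [[-1,0.6,0],[0,0,0]]
    - [[-1,0.5,0],[0,0,0]]
    - [[-1,0.5,0],[0,0,0]]
    - [[-1,0.5,0],[0,0,0]]
    - [[-1,0.5,0],[0,0,0]]
    - [[-1,0.5,0],[0,0,0]]
    - [[-1,0.5,0],[0,0,0]]

```text
time: 2.6
tool_pos: [0.3167, 0.2419, 0.2269]
tool_rot: [3.141, -0.0, 1.571]
contact_force: [1.1, -0.1, 0.3]
opening: 0.0919
grip_force: 0.0
```

Call:
send_rows:
  plan:
    - [[-1,0.5,0.2],[0,0,0]]
    - [[-1,0.5,0.2],[0,0,0]]
    - [[-1,0.5,0.2],[0,0,0]]
    - [[-1,0.5,0.2],[0,0,0]]
    - [[-1,0.5,0.2],[0,0,0]]
    - [[-1,0.5,0.2],[0,0,0]]
    - [[-1,0.5,0.2],[0,0,0]]
    - [[-1,0.5,0.2],[0,0,0]]
    - [[-1,0.5,0.2],[0,0,0]]
    - [[-1,0.5,0.2],[0,0,0]]

```text
time: 3.85
tool_pos: [0.4416, -0.0083, 0.1766]
tool_rot: [3.141, -0.0, 1.571]
contact_force: [0.2, 0.4, -0.5]
opening: 0.0919
grip_force: 0.0
```

Call:
send_rows:
  plan:
    - [[-0.935,0.127,0.46],[0,0,0]]
    - [[-0.935,0.127,0.46],[0,0,0]]
    - [[-0.935,0.127,0.46],[0,0,0]]
    - [[-0.935,0.127,0.46],[0,0,0]]
    - [[-0.935,0.127,0.46],[0,0,0]]
    - [[-0.935,0.127,0.46],[0,0,0]]
    - [[0,0,1],[0,0,0]]
    - [[0,0,1],[0,0,0]]
    - [[0,0,1],[0,0,0]]
    - [[0,0,1],[0,0,0]]

```text
time: 5.1
tool_pos: [0.4603, -0.1478, 0.007]
tool_rot: [3.141, 0.0, 1.571]
contact_force: [0.9, -0.1, -0.1]
opening: 0.0919
grip_force: 0.0
```

Call:
send_rows:
  plan:
    - [[0,0,0],[0,0,0]]
    - [[0,0,0],[0,0,0]]
    - [[0,0,0],[0,0,0]]
    - [[0,0,0],[0,0,0]]
    - [[0,0,0],[0,0,0]]
    - [[0,0,-1],[0,0,0]]
    - [[0,0,-1],[0,0,0]]
    - [[0,0,-1],[0,0,0]]
    - [[0,0,-1],[0,0,0]]
    - [[0,0,-0.2],[0,0,0]]
  gripper: -1
  force: 20

```text
time: 6.35
tool_pos: [0.4608, -0.148, 0.1141]
tool_rot: [3.139, 0.001, 1.57]
contact_force: [-0.5, 0.3, -0.1]
opening: 0.0496
grip_force: 20.0
```

Call:
send_rows:
  plan:
    - [[0.37,0.767,0],[0,0,0]]
    - [[0.37,0.767,0],[0,0,0]]
    - [[0.37,0.767,0],[0,0,0]]
    - [[0.37,0.767,0],[0,0,0]]
    - [[0.37,0.767,0],[0,0,0]]
    - [[0.37,0.767,0],[0,0,0]]
    - [[0.37,0.767,0],[0,0,0]]
    - [[0,0,0.2],[0,0,0]]
    - [[0,0,0.2],[0,0,0]]
    - [[0,0,0],[0,0,0]]

```text
time: 7.6
tool_pos: [0.5932, -0.0833, 0.1017]
tool_rot: [-3.139, -0.001, 1.569]
contact_force: [-0.6, 1.1, -0.0]
opening: 0.0498
grip_force: 20.0
```

```bash
python3 - <<'E'
from h import *
I,d=grab('scene','s1');J,e=grab('top','t1')
print(robot.observe()['tool_pos'])
a=cv2.resize(I[210:350,220:400],(720,560),interpolation=cv2.INTER_CUBIC)
cv2.imwrite('pics/c1.png',a)
E
```

```text
[ 0.59388271 -0.08339644  0.10263874]
```

View pics/c1.png

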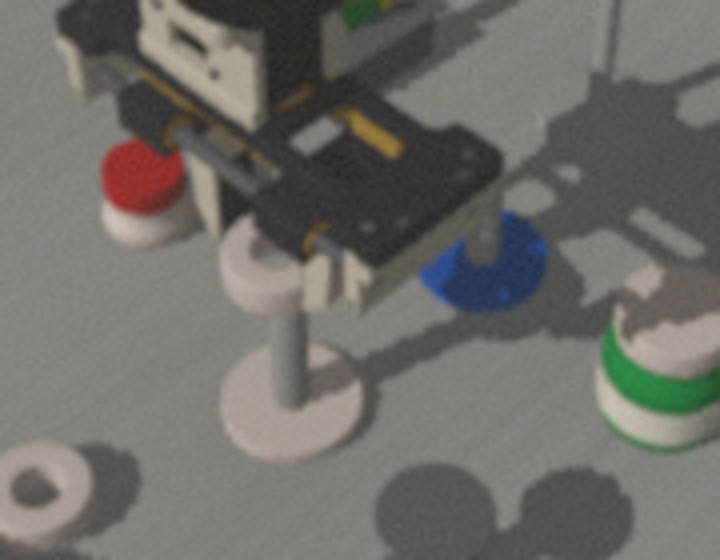

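```bash
cat >> h.py <<'E'
def cyl(n,c,z0,z1,r,N=72):
    a=np.linspace(0,2*np.pi,N,endpoint=False); P=[[c[0]+r*np.cos(t),c[1]+r*np.sin(t),z] for z in(z0,z1) for t in a]
    return cv2.convexHull(proj(n,P).astype(np.float32)).reshape(-1,2)
def edgefit(n,I,c0,z0,z1,r,keep,span=.012):
    # maximise outward drop of brightness along the projected outline; keep(u,v)->bool selects the usable part
    from scipy.ndimage import map_coordinates
    from scipy.optimize import minimize
    G=cv2.GaussianBlur(cv2.cvtColor(I,cv2.COLOR_BGR2GRAY).astype(float),(0,0),.7)
    def sc(c):
        h=cyl(n,c,z0,z1,r); m=h.mean(0); 
        s=np.vstack([h,h[:1]]); L=np.r_[0,np.cumsum(np.linalg.norm(np.diff(s,axis=0),axis=1))]
        t=np.linspace(0,L[-1],120,endpoint=False); p=np.stack([np.interp(t,L,s[:,0]),np.interp(t,L,s[:,1])],1)
        k=np.array([keep(u,v) for u,v in p]); o=(p-m); o/=np.linalg.norm(o,axis=1)[:,None]
        f=lambda q:map_coordinates(G,[q[:,1],q[:,0]],order=1)
        return -np.mean((f(p-1.2*o)-f(p+1.2*o))[k])
    g=np.arange(-span,span+1e-9,.001); best=min(((sc((c0[0]+a,c0[1]+b)),a,b) for a in g for b in g))
    x=minimize(sc,[c0[0]+best[1],c0[1]+best[2]],method='Nelder-Mead',options={'initial_simplex':np.array([[0,0],[.001,0],[0,.001]])+[c0[0]+best[1],c0[1]+best[2]]})
    return x.x,-x.fun
E
python3 - <<'E'
from h import *
np.set_printoptions(precision=4,suppress=True)
I=np.load('pics/s1.npz')['im']; J=np.load('pics/t1.npz')['im']; S=np.load('pics/scene0.npz')['im'];T=np.load('pics/top0.npz')['im']
C=lambda u,v:((u-220)*4,(v-210)*4)
print('Wfoot scene',edgefit('scene',I,(.598,-.086),0,.008,.034,lambda u,v:C(u,v)[1]>360))
print('spindle scene',edgefit('scene',I,(.598,-.086),.02,.07,.009,lambda u,v:310<C(u,v)[1]<370))
print('roll scene',edgefit('scene',I,(.597,-.085),.0957,.1137,.025,lambda u,v:(C(u,v)[1]>240)&(C(u,v)[0]<300)))
# table rolls in both views
for n,K,sh in (('top',T,(0,0)),('scene',S,(.003,-.001))):
    for c in [(.5559,-.2016),(.4593,-.148),(.6468,-.2527)]:
        print(n,edgefit(n,K,np.add(c,sh),0,.018,.025,lambda u,v:True,.005))
K=np.load('pics/top0.npz')['im']
print('Wfoot top',edgefit('top',T,(.595,-.084),0,.008,.034,lambda u,v:v<236,.006))
E
```

```text
Wfoot scene (array([ 0.5945, -0.0808]), np.float64(28.211914645881045))
spindle scene (array([ 0.5956, -0.0904]), np.float64(9.026658311056936))
roll scene (array([ 0.5936, -0.0835]), np.float64(21.00439835918818))
top (array([ 0.5565, -0.2047]), np.float64(52.96912463785951))
top (array([ 0.4583, -0.1508]), np.float64(40.41575009951435))
top (array([ 0.6477, -0.2553]), np.float64(16.100325725096237))
scene (array([ 0.5499, -0.1994]), np.float64(22.15811171385417))
scene (array([ 0.4597, -0.1484]), np.float64(14.000708214154182))
scene (array([ 0.6495, -0.2533]), np.float64(10.261739095631052))Traceback (most recent call last):
  File "<stdin>", line 13, in <module>
  File "h.py", line 40, in edgefit
    g=np.arange(-span,span+1e-9,.001); best=min(((sc((c0[0]+a,c0[1]+b)),a,b) for a in g for b in g))
                                            ~~~^^^^^^^^^^^^^^^^^^^^^^^^^^^^^^^^^^^^^^^^^^^^^^^^^^^^^
  File "h.py", line 40, in <genexpr>
    g=np.arange(-span,span+1e-9,.001); best=min(((sc((c0[0]+a,c0[1]+b)),a,b) for a in g for b in g))
                                                  ~~^^^^^^^^^^^^^^^^^^^
  File "h.py", line 34, in sc
    h=cyl(n,c,z0,z1,r); m=h.mean(0);
  File "h.py", line 27, in cyl
    return cv2.convexHull(proj(n,P).astype(np.float32)).reshape(-1,2)
                          ~~~~^^^^^
  File "h.py", line 24, in proj
    K,D,R,t=cal(name); return cv2.projectPoints(np.array(p,float).reshape(-1,1,3),R,t,K,D)[0].reshape(-1,2)
            ~~~^^^^^^
  File "h.py", line 6, in cal
    c=get_calibration(name); K=np.array(c['intrinsics']);D=np.array(c['dist_coeffs']);R=cv2.Rodrigues(np.array(c['rvec'],float))[0];t=np.array(c['tvec'],float).ravel()
ValueError: time passes only in moves, steps and waits
```

```bash
sed -i 's/^def cal(name):/import functools\n@functools.lru_cache(None)\ndef cal(name):/' h.py
cat >> h.py <<'E'
def contfit(n,m,c0,z0,z1,r,keep=None):
    from scipy.optimize import least_squares
    k,l,s,ce=cv2.connectedComponentsWithStats(m.astype(np.uint8)); i=1+np.argmax(s[1:,4])
    cs=max(cv2.findContours((l==i).astype(np.uint8),0,cv2.CHAIN_APPROX_NONE)[0],key=len).reshape(-1,2).astype(float)
    if keep is not None: cs=cs[[bool(keep(u,v)) for u,v in cs]]
    def f(q):
        h=cyl(n,q[:2],z0,z1,r).reshape(-1,1,2)
        return [cv2.pointPolygonTest(h,(float(u),float(v)),True)-.5 for u,v in cs]
    x=least_squares(f,c0,loss='soft_l1',f_scale=.5,diff_step=1e-4); return x.x,np.median(np.abs(x.fun)),len(cs)
E
python3 - <<'E'
from h import *
np.set_printoptions(precision=4,suppress=True)
I=np.load('pics/s1.npz')['im']; T=np.load('pics/top0.npz')['im']
def box(m,u0,u1,v0,v1):
    o=np.zeros(m.shape,bool); o[v0:v1,u0:u1]=m[v0:v1,u0:u1]; return o
G=cv2.GaussianBlur(I,(0,0),.6).max(2); print(G[300,280:315],G[311,268:316])
for thr in (140,150,160):
    m=G>thr
    print(thr,'foot',contfit('scene',box(m,270,315,292,330),(.598,-.086),0,.008,.034,lambda u,v:v>=301),
     'roll',contfit('scene',box(m,272,296,262,290),(.595,-.084),.0957,.1137,.025,lambda u,v:(u<291)&(v>272)))
H=cv2.GaussianBlur(T,(0,0),.6).max(2); print(H[235,338:380])
for thr in (165,180,195):
    print(thr,'foot top',contfit('top',box(H>thr,335,380,205,252),(.595,-.084),0,.008,.034))
h=I.astype(int)
# blue foot, scene before
S=np.load('pics/scene0.npz')['im']
for n,K,bx in (('scene',S,(320,362,245,290)),('top',T,(265,315,205,252))):
    hs=cv2.cvtColor(K,cv2.COLOR_BGR2HSV); m=cv2.inRange(hs,(100,110,40),(130,255,255))>0
    print(n,'blue',contfit(n,box(m,*bx),(.598,.048),0,.008,.034,(lambda u,v:v>268) if n=='scene' else None))
E
```

```text
[153 161 166 167 167 167 163 156 145 137 129 122 113 102  93  89 104 136
 154 159 157 149 138 124 114 107  98  93  91  92  92  88  84  85  84] [129 128 128 129 128 130 139 156 167 169 168 168 168 166 168 167 167 165
 166 166 160 149 139 129 122 114 109 118 135 151 157 162 165 166 167 167
 167 167 167 167 164 150 122  94  83  89 104 119]
140 foot (array([ 0.5945, -0.0827]), np.float64(0.8862381392763388), 89) roll (array([ 0.5921, -0.0842]), np.float64(0.7197395224872871), 37)
150 foot (array([ 0.5929, -0.0812]), np.float64(0.9898153197689877), 88) roll (array([ 0.589 , -0.0806]), np.float64(1.9848086766334523), 36)
160 foot (array([ 0.5909, -0.0789]), np.float64(1.644325233960138), 86) roll (array([ 0.5847, -0.0777]), np.float64(3.195370297710691), 37)
[119 112 120 152 193 218 226 227 227 227 226 226 226 225 224 222 217 212
 207 201 199 203 211 219 223 226 227 227 227 227 228 228 228 228 227 223
 212 192 177 172 170 171]
165 foot top (array([ 0.5961, -0.0823]), np.float64(7.845118669538191), 285)
180 foot top (array([ 0.5944, -0.0857]), np.float64(0.8321865650395144), 136)
195 foot top (array([ 0.5951, -0.0847]), np.float64(0.44263825947338153), 133)
scene blue (array([0.5978, 0.0519]), np.float64(0.603537042337026), 73)
top blue (array([0.5981, 0.0492]), np.float64(0.6378209958584516), 94)
```

The crop shows the white roll in the fingers just above the white spindle (crop 290,330), a millimetre or two to the left of its axis. I'll correct it and lower it gently.

Call:
send_rows:
  plan:
    - [[0.01,0.09,0],[0,0,0]]
    - [[0,0,0.1],[0,0,0]]
    - [[0,0,0.1],[0,0,0]]
    - [[0,0,0.1],[0,0,0]]
    - [[0,0,0.1],[0,0,0]]
    - [[0,0,0.1],[0,0,0]]
    - [[0,0,0.1],[0,0,0]]
    - [[0,0,0.1],[0,0,0]]
    - [[0,0,0.1],[0,0,0]]
    - [[0,0,0.1],[0,0,0]]

```text
time: 8.95
tool_pos: [0.5966, -0.0828, 0.08]
tool_rot: [3.142, -0.0, 1.57]
contact_force: [0.0, -0.2, -1.0]
opening: 0.0494
grip_force: 20.0
```

```bash
python3 -c "
from h import *
o=robot.observe();print(o['tool_pos'],o['tool_rot'],o['contact_force'],o['torque'])"
```

```text
[ 0.59661504 -0.08278061  0.08003497] [ 3.14156534e+00 -8.65568444e-05  1.56990182e+00] [ 0.0270464  -0.16941949 -1.00058507] [-0.06874419  0.11754198 -0.01730565]
```

Call:
send_rows:
  plan:
    - [[0,0,0.2],[0,0,0]]
    - [[0,0,0.2],[0,0,0]]
    - [[0,0,0.2],[0,0,0]]
    - [[0,0,0.2],[0,0,0]]
    - [[0,0,0.2],[0,0,0]]
    - [[0,0,0.2],[0,0,0]]
    - [[0,0,0.2],[0,0,0]]
    - [[0,0,0.2],[0,0,0]]
    - [[0,0,0.2],[0,0,0]]
    - [[0,0,0.2],[0,0,0]]

```text
time: 10.2
tool_pos: [0.5966, -0.0828, 0.0299]
tool_rot: [3.142, -0.0, 1.57]
contact_force: [-0.0, -0.4, 0.1]
opening: 0.0498
grip_force: 20.0
```

Call:
send_rows:
  plan:
    - [[0,0,0.1],[0,0,0]]
    - [[0,0,0.1],[0,0,0]]
    - [[0,0,0.1],[0,0,0]]
    - [[0,0,0.1],[0,0,0]]
    - [[0,0,0],[0,0,0]]
    - [[0,0,0],[0,0,0]]
    - [[0,0,0],[0,0,0]]
    - [[0,0,0],[0,0,0]]
    - [[0,0,0],[0,0,0]]
    - [[0,0,0],[0,0,0]]

```text
time: 11.45
tool_pos: [0.5966, -0.0828, 0.0202]
tool_rot: [3.142, -0.0, 1.57]
contact_force: [0.8, 0.2, 0.1]
opening: 0.0492
grip_force: 20.0
```

Call:
send_rows:
  plan:
    - [[0,0,0],[0,0,0]]
    - [[0,0,0],[0,0,0]]
    - [[0,0,0],[0,0,0]]
    - [[0,0,0],[0,0,0]]
    - [[0,0,-0.8],[0,0,0]]
    - [[0,0,-0.8],[0,0,0]]
    - [[0,0,-1],[0,0,0]]
    - [[0,0,-1],[0,0,0]]
    - [[0,0,-0.8],[0,0,0]]
    - [[0,0,0],[0,0,0]]
  gripper: 0.7

```text
time: 12.7
tool_pos: [0.5975, -0.083, 0.1318]
tool_rot: [3.138, 0.001, 1.57]
contact_force: [-0.4, -0.0, -0.5]
opening: 0.0782
grip_force: 0.0
```

Call:
send_rows:
  plan:
    - [[-0.95,-0.317,0],[0,0,0]]
    - [[-0.95,-0.317,0],[0,0,0]]
    - [[-0.95,-0.317,0],[0,0,0]]
    - [[-0.95,-0.317,0],[0,0,0]]
    - [[-0.95,-0.317,0],[0,0,0]]
    - [[0,0,0.8],[0,0,0]]
    - [[0,0,0.8],[0,0,0]]
    - [[0,0,0],[0,0,0]]
    - [[0,0,0],[0,0,0]]
    - [[0,0,0],[0,0,0]]

```text
time: 13.95
tool_pos: [0.5573, -0.2016, 0.0909]
tool_rot: [3.14, 0.001, 1.57]
contact_force: [0.3, 0.2, -0.5]
opening: 0.0782
grip_force: 0.0
```

```bash
python3 - <<'E'
from h import *
np.set_printoptions(precision=4,suppress=True)
I,d=grab('scene','s2');J,e=grab('top','t2')
print(robot.observe()['tool_pos'])
W=world('scene',d)
for nm,u,v in [('w',229,333),('w',221,288),('w',238,385),('b',162,379),('b',160,324),('Wst',292,297)]:
    p=W[v-22:v+23,u-22:u+23].reshape(-1,3); m=(p[:,2]>.012)&(p[:,2]<.035); q=p[m]
    if len(q): print(nm,'scene mid',(q[:,:2].min(0)+q[:,:2].max(0))/2,np.ptp(q[:,:2],0),np.percentile(q[:,2],90))
cv2.imwrite('pics/c2.png',I[200:440,110:430].repeat(2,0).repeat(2,1))
E
```

```text
[ 0.5572 -0.2016  0.0909]
w scene mid [ 0.5588 -0.2023] [0.0499 0.0477] 0.020160118131886843
w scene mid [ 0.6514 -0.254 ] [0.0495 0.0486] 0.019736167431580666
b scene mid [ 0.5513 -0.3354] [0.0503 0.0496] 0.019395383881609128
b scene mid [ 0.4537 -0.279 ] [0.0501 0.0494] 0.019878744973263383
Wst scene mid [ 0.5984 -0.0873] [0.0493 0.0557] 0.02793064805030995
```

View pics/c2.png

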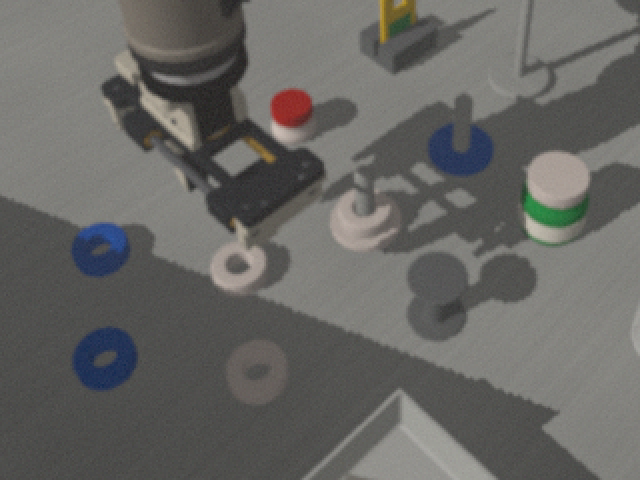

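Call:
send_rows:
  plan:
    - [[0,0,0.84],[0,0,0]]
    - [[0,0,0.84],[0,0,0]]
    - [[0,0,0.84],[0,0,0]]
    - [[0,0,0.84],[0,0,0]]
    - [[0,0,0],[0,0,0]]
    - [[0,0,0],[0,0,0]]
    - [[0,0,0],[0,0,0]]
    - [[0,0,0],[0,0,0]]
    - [[0,0,0],[0,0,0]]
    - [[0,0,0],[0,0,0]]

```text
time: 15.3
tool_pos: [0.5569, -0.2015, 0.0063]
tool_rot: [3.141, -0.0, 1.57]
contact_force: [-0.4, 0.5, 0.2]
opening: 0.0781
grip_force: 0.0
```

Call:
send_rows:
  plan:
    - [[0,0,0],[0,0,0]]
    - [[0,0,0],[0,0,0]]
    - [[0,0,0],[0,0,0]]
    - [[0,0,0],[0,0,0]]
    - [[0,0,0],[0,0,0]]
    - [[0,0,-0.8],[0,0,0]]
    - [[0,0,-0.8],[0,0,0]]
    - [[0,0,-0.8],[0,0,0]]
    - [[0,0,-0.8],[0,0,0]]
    - [[0,0,-0.8],[0,0,0]]
  gripper: -1

```text
time: 16.55
tool_pos: [0.5567, -0.2014, 0.1068]
tool_rot: [-3.141, -0.0, 1.57]
contact_force: [-0.2, -1.1, -0.1]
opening: 0.0493
grip_force: 20.0
```

Call:
send_rows:
  plan:
    - [[0.95,0.315,0],[0,0,0]]
    - [[0.95,0.315,0],[0,0,0]]
    - [[0.95,0.315,0],[0,0,0]]
    - [[0.95,0.315,0],[0,0,0]]
    - [[0.95,0.315,0],[0,0,0]]
    - [[0,0,0],[0,0,0]]
    - [[0,0,0],[0,0,0]]
    - [[0,0,0],[0,0,0]]
    - [[0,0,0],[0,0,0]]
    - [[0,0,0],[0,0,0]]

```text
time: 17.8
tool_pos: [0.5963, -0.0832, 0.1062]
tool_rot: [3.142, -0.0, 1.569]
contact_force: [0.9, 1.1, 0.1]
opening: 0.0494
grip_force: 20.0
```

Call:
send_rows:
  plan:
    - [[0,0,0.28],[0,0,0]]
    - [[0,0,0.28],[0,0,0]]
    - [[0,0,0.28],[0,0,0]]
    - [[0,0,0.28],[0,0,0]]
    - [[0,0,0.28],[0,0,0]]
    - [[0,0,0.28],[0,0,0]]
    - [[0,0,0.28],[0,0,0]]
    - [[0,0,0.28],[0,0,0]]
    - [[0,0,0.28],[0,0,0]]
    - [[0,0,0.28],[0,0,0]]

```text
time: 19.05
tool_pos: [0.5964, -0.0828, 0.0358]
tool_rot: [3.142, -0.0, 1.57]
contact_force: [-0.0, 0.0, -1.0]
opening: 0.0491
grip_force: 20.0
```

Call:
send_rows:
  plan:
    - [[0,0,0],[0,0,0]]
    - [[0,0,0],[0,0,0]]
    - [[0,0,0],[0,0,0]]
    - [[0,0,0],[0,0,0]]
    - [[0,0,0],[0,0,0]]
    - [[0,0,-0.8],[0,0,0]]
    - [[0,0,-0.8],[0,0,0]]
    - [[0,0,-0.8],[0,0,0]]
    - [[0,0,-0.8],[0,0,0]]
    - [[0,0,-0.8],[0,0,0]]
  gripper: 0.7

```text
time: 20.3
tool_pos: [0.5963, -0.0828, 0.1369]
tool_rot: [3.141, -0.0, 1.57]
contact_force: [-0.2, -0.3, -0.3]
opening: 0.0779
grip_force: 0.0
```

Call:
send_rows:
  plan:
    - [[-0.97,0.295,0],[0,0,0]]
    - [[-0.97,0.295,0],[0,0,0]]
    - [[-0.97,0.295,0],[0,0,0]]
    - [[-0.97,0.295,0],[0,0,0]]
    - [[-0.97,0.295,0],[0,0,0]]
    - [[-0.97,0.295,0],[0,0,0]]
    - [[-0.97,0.295,0],[0,0,0]]
    - [[0,0,0.8],[0,0,0]]
    - [[0,0,0.8],[0,0,0]]
    - [[0,0,0],[0,0,0]]

```text
time: 21.55
tool_pos: [0.6463, -0.2534, 0.0931]
tool_rot: [-3.137, -0.002, 1.569]
contact_force: [-0.2, -0.4, 0.1]
opening: 0.0783
grip_force: 0.0
```

```bash
cat > chk.py <<'E'
from h import *
import sys
np.set_printoptions(precision=4,suppress=True)
I,d=grab('scene',sys.argv[1])
print(robot.observe()['tool_pos'])
W=world('scene',d)
for nm,u,v in [('w',238,385),('b',162,379),('b',160,324),('Wst',292,292),('Bst',341,265)]:
    p=W[v-22:v+23,u-22:u+23].reshape(-1,3); r=np.hypot(p[:,0]-p[:,0].mean(),p[:,1]-p[:,1].mean())
    if 'st' in nm:
        c=(.598,-.085) if nm=='Wst' else (.6,.047); r=np.hypot(p[:,0]-c[0],p[:,1]-c[1]); q=p[(r>.014)&(r<.02)&(p[:,2]>.004)&(p[:,2]<.09)]; print(nm,'ring z',np.percentile(q[:,2],[10,50,90])); q=p[(p[:,2]>.015)&(p[:,2]<.03)]
    else: q=p[(p[:,2]>.012)&(p[:,2]<.035)]
    if len(q): print(nm,'scene mid',(q[:,:2].min(0)+q[:,:2].max(0))/2,np.ptp(q[:,:2],0),np.percentile(q[:,2],90))
E
python3 chk.py s3
```

```text
[ 0.6471 -0.2534  0.0947]
w scene mid [ 0.6512 -0.2578] [0.0501 0.0409] 0.019689630817027248
b scene mid [ 0.5509 -0.3355] [0.0509 0.0498] 0.019400636464409593
b scene mid [ 0.4536 -0.2789] [0.0489 0.0497] 0.019791390896389018
Wst ring z [0.0423 0.044  0.0455]
Wst scene mid [ 0.6032 -0.0896] [0.0392 0.0386] 0.027864192115147898
Bst ring z [0.0071 0.0083 0.0094]
Bst scene mid [0.6029 0.0446] [0.0144 0.013 ] 0.02828970909534089
```

Call:
send_rows:
  plan:
    - [[0.01,0.04,0.875],[0,0,0]]
    - [[0,0,0.875],[0,0,0]]
    - [[0,0,0.875],[0,0,0]]
    - [[0,0,0.875],[0,0,0]]
    - [[0,0,0],[0,0,0]]
    - [[0,0,0],[0,0,0]]
    - [[0,0,0],[0,0,0]]
    - [[0,0,0],[0,0,0]]
    - [[0,0,0],[0,0,0]]
    - [[0,0,0],[0,0,0]]

```text
time: 22.85
tool_pos: [0.6489, -0.2523, 0.0088]
tool_rot: [3.141, -0.0, 1.57]
contact_force: [0.1, -0.2, 0.1]
opening: 0.0779
grip_force: 0.0
```

Call:
send_rows:
  plan:
    - [[0,0,0],[0,0,0]]
    - [[0,0,0],[0,0,0]]
    - [[0,0,0],[0,0,0]]
    - [[0,0,0],[0,0,0]]
    - [[0,0,0],[0,0,0]]
    - [[0,0,-0.8],[0,0,0]]
    - [[0,0,-0.8],[0,0,0]]
    - [[0,0,-0.8],[0,0,0]]
    - [[0,0,-0.8],[0,0,0]]
    - [[0,0,-0.8],[0,0,0]]
  gripper: -1

```text
time: 24.1
tool_pos: [0.6493, -0.2526, 0.1115]
tool_rot: [3.139, 0.001, 1.57]
contact_force: [-0.0, -0.5, -0.3]
opening: 0.0485
grip_force: 20.0
```

Call:
send_rows:
  plan:
    - [[0.974,-0.294,0],[0,0,0]]
    - [[0.974,-0.294,0],[0,0,0]]
    - [[0.974,-0.294,0],[0,0,0]]
    - [[0.974,-0.294,0],[0,0,0]]
    - [[0.974,-0.294,0],[0,0,0]]
    - [[0.974,-0.294,0],[0,0,0]]
    - [[0.974,-0.294,0],[0,0,0]]
    - [[0,0,0],[0,0,0]]
    - [[0,0,0],[0,0,0]]
    - [[0,0,0],[0,0,0]]

```text
time: 25.35
tool_pos: [0.5978, -0.0826, 0.1089]
tool_rot: [3.141, 0.0, 1.569]
contact_force: [0.3, -0.0, 0.1]
opening: 0.0486
grip_force: 20.0
```

Call:
send_rows:
  plan:
    - [[0,-0.05,0.208],[0,0,0]]
    - [[0,0,0.208],[0,0,0]]
    - [[0,0,0.208],[0,0,0]]
    - [[0,0,0.208],[0,0,0]]
    - [[0,0,0.208],[0,0,0]]
    - [[0,0,0.208],[0,0,0]]
    - [[0,0,0.208],[0,0,0]]
    - [[0,0,0.208],[0,0,0]]
    - [[0,0,0.208],[0,0,0]]
    - [[0,0,0.208],[0,0,0]]

```text
time: 26.6
tool_pos: [0.5963, -0.0818, 0.0564]
tool_rot: [3.142, -0.0, 1.57]
contact_force: [0.5, -0.7, -1.1]
opening: 0.0489
grip_force: 20.0
```

Call:
send_rows:
  plan:
    - [[0,0,0],[0,0,0]]
    - [[0,0,0],[0,0,0]]
    - [[0,0,0],[0,0,0]]
    - [[0,0,0],[0,0,0]]
    - [[0,0,0],[0,0,0]]
    - [[0,0,-0.8],[0,0,0]]
    - [[0,0,-0.8],[0,0,0]]
    - [[0,0,-0.8],[0,0,0]]
    - [[0,0,-0.6],[0,0,0]]
    - [[0,0,0],[0,0,0]]
  gripper: 0.7

```text
time: 27.85
tool_pos: [0.5969, -0.082, 0.1328]
tool_rot: [3.139, 0.001, 1.57]
contact_force: [0.6, -0.1, -1.2]
opening: 0.0779
grip_force: 0.0
```

Call:
send_rows:
  plan:
    - [[-0.87,-0.65,0],[0,0,0]]
    - [[-0.87,-0.65,0],[0,0,0]]
    - [[-0.87,-0.65,0],[0,0,0]]
    - [[-0.87,-0.65,0],[0,0,0]]
    - [[-0.87,-0.65,0],[0,0,0]]
    - [[-0.87,-0.65,0],[0,0,0]]
    - [[-0.87,-0.65,0.2],[0,0,0]]
    - [[-0.87,-0.65,0.4],[0,0,0]]
    - [[-0.87,-0.65,0.4],[0,0,0]]
    - [[0,0,0.4],[0,0,0]]

```text
time: 29.1
tool_pos: [0.4487, -0.2783, 0.0955]
tool_rot: [-3.141, -0.001, 1.567]
contact_force: [0.4, 0.4, -0.5]
opening: 0.0781
grip_force: 0.0
```

```bash
python3 chk.py s4
```

```text
[ 0.4487 -0.2771  0.0944]
b scene mid [ 0.5516 -0.3353] [0.0492 0.0498] 0.01952007053489333
b scene mid [ 0.4534 -0.2791] [0.0493 0.0495] 0.019753098751639768
Wst ring z [0.0605 0.0621 0.0634]
Wst scene mid [ 0.6031 -0.0894] [0.0396 0.0376] 0.028619877416244388
Bst ring z [0.0071 0.0087 0.0099]
Bst scene mid [0.6029 0.0456] [0.0155 0.0144] 0.028674310273388702
```

Call:
send_rows:
  plan:
    - [[-0.055,0.08,0.875],[0,0,0]]
    - [[0,0,0.875],[0,0,0]]
    - [[0,0,0.875],[0,0,0]]
    - [[0,0,0.875],[0,0,0]]
    - [[0,0,0],[0,0,0]]
    - [[0,0,0],[0,0,0]]
    - [[0,0,0],[0,0,0]]
    - [[0,0,0],[0,0,0]]
    - [[0,0,0],[0,0,0]]
    - [[0,0,0],[0,0,0]]

```text
time: 30.4
tool_pos: [0.4519, -0.2789, 0.0093]
tool_rot: [3.141, 0.0, 1.57]
contact_force: [-0.3, -0.1, 0.6]
opening: 0.0781
grip_force: 0.0
```

Call:
send_rows:
  plan:
    - [[0,0,0],[0,0,0]]
    - [[0,0,0],[0,0,0]]
    - [[0,0,0],[0,0,0]]
    - [[0,0,0],[0,0,0]]
    - [[0,0,0],[0,0,0]]
    - [[0,0,-1],[0,0,0]]
    - [[0,0,-1],[0,0,0]]
    - [[0,0,-1],[0,0,0]]
    - [[0,0,-1],[0,0,0]]
    - [[0,0,-0.8],[0,0,0]]
  gripper: -1

```text
time: 31.65
tool_pos: [0.4519, -0.2789, 0.1302]
tool_rot: [3.141, 0.0, 1.57]
contact_force: [-0.2, 0.0, -0.1]
opening: 0.0484
grip_force: 20.0
```

Call:
send_rows:
  plan:
    - [[0.94,0.425,0],[0,0,0]]
    - [[0.94,0.425,0],[0,0,0]]
    - [[0.94,0.425,0],[0,0,0]]
    - [[0.94,0.425,0],[0,0,0]]
    - [[0.94,0.425,0],[0,0,0]]
    - [[0.94,0.425,0],[0,0,0]]
    - [[0.94,0.425,0],[0,0,0]]
    - [[0.94,0.425,0],[0,0,0]]
    - [[0.94,0.425,0],[0,0,0]]
    - [[0.94,0.425,0],[0,0,0]]

```text
time: 32.9
tool_pos: [0.5585, -0.0431, 0.1291]
tool_rot: [-3.141, -0.0, 1.57]
contact_force: [0.5, -0.1, -1.0]
opening: 0.0484
grip_force: 20.0
```

Call:
send_rows:
  plan:
    - [[0.924,0.41,0],[0,0,0]]
    - [[0.924,0.41,0],[0,0,0]]
    - [[0.924,0.41,0],[0,0,0]]
    - [[0.924,0.41,0],[0,0,0]]
    - [[0,0,0.33],[0,0,0]]
    - [[0,0,0.33],[0,0,0]]
    - [[0,0,0.33],[0,0,0]]
    - [[0,0,0],[0,0,0]]
    - [[0,0,0],[0,0,0]]
    - [[0,0,0],[0,0,0]]

```text
time: 34.15
tool_pos: [0.5996, 0.0482, 0.1049]
tool_rot: [3.141, -0.0, 1.57]
contact_force: [-0.1, 0.4, -0.9]
opening: 0.0487
grip_force: 20.0
```

```bash
python3 - <<'E'
from h import *
I,d=grab('scene','s5')
p=robot.observe()['tool_pos'];print(p)
for c in [(.5977,.0519),(.5995,.050)]: print(c,proj('scene',[[*c,.008],[*c,.08],[*c,.095]]).round(1).tolist())
a=cv2.resize(I[195:300,275:410],(720,560),interpolation=cv2.INTER_CUBIC)
cv2.imwrite('pics/c5.png',a)
E
```

```text
[0.59961929 0.04830169 0.10485655]
(0.5977, 0.0519) [[339.8, 271.4], [341.5, 246.7], [341.9, 241.1]]
(0.5995, 0.05) [[339.8, 272.3], [341.5, 247.6], [341.9, 242.1]]
```

View pics/c5.png

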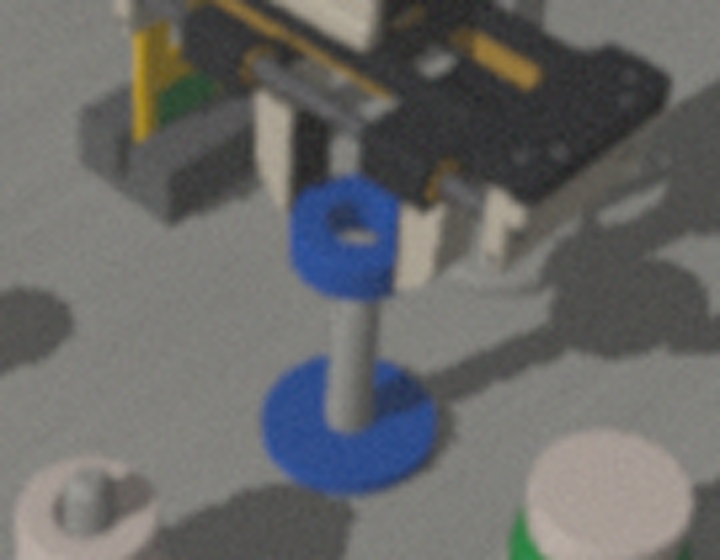

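```bash
python3 - <<'E'
from h import *
for c in [(.5996,.0483),(.5996,.0503),(.6016,.0483)]:
    h=cyl('scene',c,.0957,.1137,.025); f=cyl('scene',c,0,.008,.034); s=cyl('scene',c,.03,.06,.009)
    print(c,'roll l,bottom',h[:,0].min(),h[:,1].max(),'foot l r b',f[:,0].min(),f[:,0].max(),f[:,1].max(),'sp',s[:,0].min(),s[:,0].max())
print('meas roll',275+291/5.333,195+299/5.333,'foot',275+262/5.333,275+438/5.333,195+494/5.333,'sp',275+330/5.333,275+378/5.333)
E
```

```text
(0.5996, 0.0483) roll l,bottom 328.38226 251.54063 foot l r b 322.74036 355.80255 288.02823 sp 335.3602 345.04117
(0.5996, 0.0503) roll l,bottom 329.0955 251.00569 foot l r b 323.4084 356.4363 287.48602 sp 336.0284 345.7136
(0.6016, 0.0483) roll l,bottom 329.13995 252.0763 foot l r b 323.43677 356.5396 288.5682 sp 336.0865 345.79596
meas roll 329.56591036939807 251.06600412525782 foot 324.12807050440654 357.13013313332084 287.630789424339 sp 336.8788674292143 345.8794299643728
```

The crop shows the blue roll centred over the blue spindle (axis at crop x≈355, roll and foot offsets agree within 0.3 px). Lowering.

Call:
send_rows:
  plan:
    - [[0,0,0.12],[0,0,0]]
    - [[0,0,0.12],[0,0,0]]
    - [[0,0,0.12],[0,0,0]]
    - [[0,0,0.12],[0,0,0]]
    - [[0,0,0.12],[0,0,0]]
    - [[0,0,0.12],[0,0,0]]
    - [[0,0,0.12],[0,0,0]]
    - [[0,0,0.12],[0,0,0]]
    - [[0,0,0.12],[0,0,0]]
    - [[0,0,0.12],[0,0,0]]

```text
time: 35.45
tool_pos: [0.5994, 0.0484, 0.0743]
tool_rot: [3.142, -0.0, 1.57]
contact_force: [-0.2, -0.5, -0.1]
opening: 0.0487
grip_force: 20.0
```

Call:
send_rows:
  plan:
    - [[0,0,0.215],[0,0,0]]
    - [[0,0,0.215],[0,0,0]]
    - [[0,0,0.215],[0,0,0]]
    - [[0,0,0.215],[0,0,0]]
    - [[0,0,0.215],[0,0,0]]
    - [[0,0,0.215],[0,0,0]]
    - [[0,0,0.215],[0,0,0]]
    - [[0,0,0.215],[0,0,0]]
    - [[0,0,0.215],[0,0,0]]
    - [[0,0,0.215],[0,0,0]]

```text
time: 36.7
tool_pos: [0.5994, 0.0485, 0.0204]
tool_rot: [3.142, -0.0, 1.57]
contact_force: [-0.4, -0.2, -1.0]
opening: 0.0483
grip_force: 20.0
```

Call:
send_rows:
  plan:
    - [[0,0,0],[0,0,0]]
    - [[0,0,0],[0,0,0]]
    - [[0,0,0],[0,0,0]]
    - [[0,0,0],[0,0,0]]
    - [[0,0,0],[0,0,0]]
    - [[0,0,-1],[0,0,0]]
    - [[0,0,-1],[0,0,0]]
    - [[0,0,-1],[0,0,0]]
    - [[0,0,-1],[0,0,0]]
    - [[0,0,-1],[0,0,0]]
  gripper: 0.7

```text
time: 37.95
tool_pos: [0.5993, 0.0484, 0.1466]
tool_rot: [3.142, -0.0, 1.57]
contact_force: [0.0, -1.1, 0.1]
opening: 0.0779
grip_force: 0.0
```

Call:
send_rows:
  plan:
    - [[-1,-0.14,0],[0,0,0]]
    - [[-1,-0.14,0],[0,0,0]]
    - [[-1,-0.14,0],[0,0,0]]
    - [[-1,-0.14,0],[0,0,0]]
    - [[-1,-0.14,0],[0,0,0]]
    - [[-1,-0.14,0],[0,0,0]]
    - [[-1,-0.14,0],[0,0,0]]
    - [[-1,-0.14,0],[0,0,0]]
    - [[-1,-0.14,0],[0,0,0]]
    - [[-1,-0.14,0],[0,0,0]]

```text
time: 39.2
tool_pos: [0.564, -0.2024, 0.1458]
tool_rot: [3.141, -0.0, 1.57]
contact_force: [-0.6, 0.7, -0.6]
opening: 0.0783
grip_force: 0.0
```

```bash
python3 chk.py s6
```

```text
[ 0.5636 -0.2054  0.1457]
b scene mid [ 0.5516 -0.3354] [0.0507 0.0499] 0.019316021159330697
Wst ring z [0.0605 0.062  0.0634]
Wst scene mid [ 0.6029 -0.0898] [0.0403 0.0371] 0.028735202276444702
Bst ring z [0.0249 0.0262 0.0278]
Bst scene mid [0.6007 0.0456] [0.05   0.0502] 0.027635246749722953
```

Call:
send_rows:
  plan:
    - [[-0.854,-0.093,0.25],[0,0,0]]
    - [[-0.854,-0.093,0.25],[0,0,0]]
    - [[-0.854,-0.093,0.25],[0,0,0]]
    - [[-0.854,-0.093,0.25],[0,0,0]]
    - [[-0.854,-0.093,0.25],[0,0,0]]
    - [[-0.854,-0.093,0.25],[0,0,0]]
    - [[0,0,1],[0,0,0]]
    - [[0,0,1],[0,0,0]]
    - [[0,0,1],[0,0,0]]
    - [[0,0,1],[0,0,0]]

```text
time: 40.5
tool_pos: [0.5501, -0.3305, 0.0072]
tool_rot: [3.141, 0.0, 1.57]
contact_force: [-0.1, 0.4, 0.3]
opening: 0.0779
grip_force: 0.0
```

Call:
send_rows:
  plan:
    - [[0,0,0],[0,0,0]]
    - [[0,0,0],[0,0,0]]
    - [[0,0,0],[0,0,0]]
    - [[0,0,0],[0,0,0]]
    - [[0,0,0],[0,0,0]]
    - [[0,0,-1],[0,0,0]]
    - [[0,0,-1],[0,0,0]]
    - [[0,0,-1],[0,0,0]]
    - [[0,0,-1],[0,0,0]]
    - [[0,0,-0.8],[0,0,0]]
  gripper: -1

```text
time: 41.75
tool_pos: [0.5502, -0.3295, 0.1292]
tool_rot: [3.141, 0.0, 1.57]
contact_force: [0.7, -0.6, -1.0]
opening: 0.0486
grip_force: 19.9
```

Call:
send_rows:
  plan:
    - [[1,0.13,0],[0,0,0]]
    - [[1,0.13,0],[0,0,0]]
    - [[1,0.13,0],[0,0,0]]
    - [[1,0.13,0],[0,0,0]]
    - [[1,0.13,0],[0,0,0]]
    - [[1,0.13,0],[0,0,0]]
    - [[1,0.13,0],[0,0,0]]
    - [[1,0.13,0],[0,0,0]]
    - [[1,0.13,0],[0,0,0]]
    - [[1,0.13,0],[0,0,0]]

```text
time: 43.0
tool_pos: [0.5823, -0.0771, 0.1275]
tool_rot: [-3.14, -0.001, 1.571]
contact_force: [-0.4, -0.5, -1.3]
opening: 0.0485
grip_force: 19.9
```

Call:
send_rows:
  plan:
    - [[0.867,0.114,0],[0,0,0]]
    - [[0.867,0.114,0],[0,0,0]]
    - [[0.867,0.114,0],[0,0,0]]
    - [[0.867,0.114,0],[0,0,0]]
    - [[0.867,0.114,0],[0,0,0]]
    - [[0.867,0.114,0],[0,0,0]]
    - [[0,0,0.3],[0,0,0]]
    - [[0,0,0.3],[0,0,0]]
    - [[0,0,0.3],[0,0,0]]
    - [[0,0,0],[0,0,0]]

```text
time: 44.25
tool_pos: [0.5995, 0.0497, 0.1047]
tool_rot: [-3.14, -0.0, 1.569]
contact_force: [0.5, 0.6, -0.7]
opening: 0.0485
grip_force: 19.9
```

```bash
python3 - <<'E'
from h import *
I,d=grab('scene','s7')
p=robot.observe()['tool_pos'];print(p)
def roll(K,z):
    m=cv2.inRange(cv2.cvtColor(K,cv2.COLOR_BGR2HSV),(100,110,40),(130,255,255))>0
    o=np.zeros_like(m);o[225:253,320:352]=m[225:253,320:352]
    o=np.uint8(o); k,l,s,c=cv2.connectedComponentsWithStats(o); i=1+np.argmax(s[1:,4]); print(s[i])
    return contfit('scene',o,(.6,.05),z,z+.018,.025,lambda u,v:(u<345)&(v>238))
print(roll(np.load('pics/s5.npz')['im'],.0957),roll(I,p[2]-.007))
a=cv2.resize(I[195:300,275:410],(720,560),interpolation=cv2.INTER_CUBIC)
cv2.imwrite('pics/c7.png',a)
E
```

```text
[0.59986852 0.04980399 0.1052749 ]
[330 228  20  23 356]
[329 229  21  23 397]
(array([0.59925688, 0.05097421]), np.float64(0.20818787556428464), 21) (array([0.60156112, 0.04566099]), np.float64(0.22509513715816387), 23)
```

View pics/c7.png

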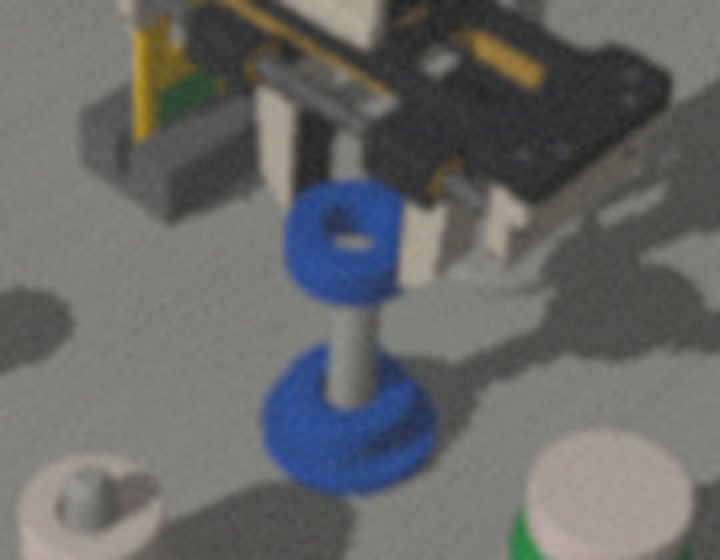

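The crop shows the last blue roll about 4 mm too far towards −y (left edge 287 against 291 last time). I'll correct by +3.3 mm.

Call:
send_rows:
  plan:
    - [[0.13,0,0],[0,0,0]]
    - [[0,0,0],[0,0,0]]
    - [[0,0,0.15],[0,0,0]]
    - [[0,0,0.15],[0,0,0]]
    - [[0,0,0.15],[0,0,0]]
    - [[0,0,0.15],[0,0,0]]
    - [[0,0,0.15],[0,0,0]]
    - [[0,0,0.15],[0,0,0]]
    - [[0,0,0.15],[0,0,0]]
    - [[0,0,0.15],[0,0,0]]

```text
time: 45.55
tool_pos: [0.6001, 0.0536, 0.0755]
tool_rot: [3.142, -0.0, 1.57]
contact_force: [-0.2, 0.1, -0.4]
opening: 0.049
grip_force: 19.9
```

```bash
python3 -c "
from h import *
o=robot.observe();print(o['tool_pos'],o['contact_force'],o['torque'])"
```

```text
[0.60008822 0.05361693 0.0754888 ] [-0.23813979  0.07075145 -0.41419602] [-0.07410081  0.09503894 -0.0928016 ]
```

Call:
send_rows:
  plan:
    - [[0,0,0.154],[0,0,0]]
    - [[0,0,0.154],[0,0,0]]
    - [[0,0,0.154],[0,0,0]]
    - [[0,0,0.154],[0,0,0]]
    - [[0,0,0.154],[0,0,0]]
    - [[0,0,0.154],[0,0,0]]
    - [[0,0,0.154],[0,0,0]]
    - [[0,0,0.154],[0,0,0]]
    - [[0,0,0.154],[0,0,0]]
    - [[0,0,0.154],[0,0,0]]

```text
time: 46.8
tool_pos: [0.6001, 0.0536, 0.037]
tool_rot: [3.142, -0.0, 1.57]
contact_force: [0.2, 0.7, -0.4]
opening: 0.0486
grip_force: 19.9
```

Call:
send_rows:
  plan:
    - [[0,0,0],[0,0,0]]
    - [[0,0,0],[0,0,0]]
    - [[0,0,0],[0,0,0]]
    - [[0,0,0],[0,0,0]]
    - [[0,0,0],[0,0,0]]
    - [[0,0,-1],[0,0,0]]
    - [[0,0,-1],[0,0,0]]
    - [[0,0,-1],[0,0,0]]
    - [[0,0,-1],[0,0,0]]
    - [[0,0,-1],[0,0,0]]
  gripper: 0.7

```text
time: 48.05
tool_pos: [0.6, 0.0536, 0.1631]
tool_rot: [3.141, -0.0, 1.57]
contact_force: [0.1, 0.9, -0.2]
opening: 0.078
grip_force: 0.0
```

Call:
send_rows:
  plan:
    - [[0,-1,-0.5],[0,0,0]]
    - [[0,-1,-0.5],[0,0,0]]
    - [[0,-1,-0.5],[0,0,0]]
    - [[0,-1,-0.5],[0,0,0]]
    - [[0,-1,-0.5],[0,0,0]]
    - [[0,-1,-0.5],[0,0,0]]
    - [[0,-1,-0.5],[0,0,0]]
    - [[0,-1,-0.5],[0,0,0]]
    - [[0,0,0],[0,0,0]]
    - [[0,0,0],[0,0,0]]

```text
time: 49.3
tool_pos: [0.4006, 0.0538, 0.2622]
tool_rot: [3.141, -0.0, 1.57]
contact_force: [0.2, -0.1, 0.4]
opening: 0.0783
grip_force: 0.0
```

```bash
python3 chk.py s8; python3 - <<'E'
from h import *
np.set_printoptions(precision=4,suppress=True)
I=np.load('pics/s8.npz'); J,e=grab('top','t8')
for n,K,d in(('scene',I['im'],I['d']),('top',J,e)):
    W=world(n,d); hsv=cv2.cvtColor(K,cv2.COLOR_BGR2HSV)
    m=((cv2.inRange(hsv,(0,130,70),(8,255,255))|cv2.inRange(hsv,(172,130,70),(180,255,255)))>0)&(W[...,1]>.25)&(W[...,1]<.4)&(W[...,0]>.5)&(W[...,0]<.65)
    vv,uu=np.nonzero(m); q=W[m]; print(n,'red',len(q),uu.mean(),vv.mean(),(uu.min(),uu.max(),vv.min(),vv.max()),np.percentile(q,[5,50,95],axis=0))
    m=(W[...,2]>.12)&(W[...,2]<.23)&(W[...,1]>.25)&(W[...,1]<.37)&(W[...,0]>.5)&(W[...,0]<.66)
    b=(W[...,2]>.195)&m; q=W[b]; print('bar+loop',len(q),np.median(q,0))
a=cv2.resize(I['im'][120:220,370:470],(560,560),interpolation=cv2.INTER_CUBIC)
b=cv2.resize(J[200:270,90:160],(560,560),interpolation=cv2.INTER_CUBIC)
cv2.imwrite('pics/c8.png',cv2.resize(np.hstack([a,b]),(800,400)))
E
```

```text
[0.4006 0.0537 0.2619]
Wst ring z [0.0336 0.0619 0.0632]
Wst scene mid [ 0.6033 -0.085 ] [0.0392 0.0475] 0.028107483541660944
Bst ring z [0.0426 0.0442 0.0456]
Bst scene mid [0.604  0.0404] [0.044  0.0381] 0.027562178988086355
scene red 58 419.62068965517244 153.10344827586206 (np.int64(416), np.int64(423), np.int64(149), np.int64(157)) [[0.574  0.3107 0.159 ]
 [0.5829 0.3145 0.1683]
 [0.5886 0.317  0.1797]]
bar+loop 205 [0.5992 0.3103 0.204 ]
top red 69 128.42028985507247 237.2173913043478 (np.int64(123), np.int64(133), np.int64(233), np.int64(241)) [[0.5694 0.312  0.1656]
 [0.5758 0.3145 0.1823]
 [0.5825 0.3203 0.1873]]
bar+loop 415 [0.5945 0.3122 0.2041]
```

View pics/c8.png

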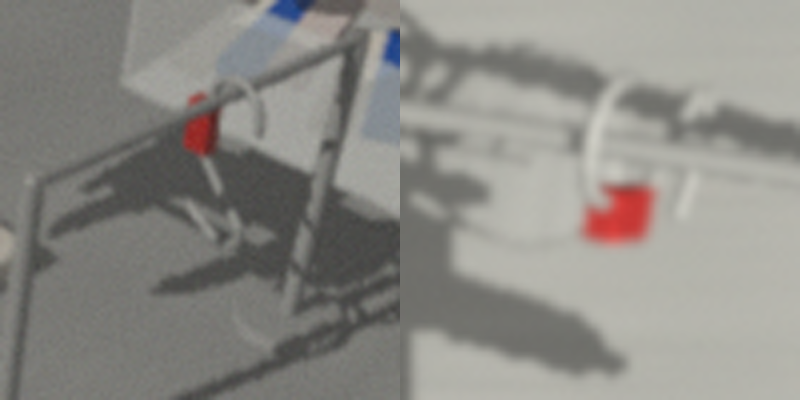

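The crops show the red grip on the robot side of the bar, the hook plane about perpendicular to the bar, and the lower tip pointing to the robot. I'll locate the grip's top face more exactly while turning the wrist.

Call:
send_rows:
  plan:
    - [[1,0,0],[0,0,0]]
    - [[1,0,0],[0,0,0]]
    - [[0,0,0],[0,0,-0.1132]]
    - [[0,0,0],[0,0,-0.1132]]
    - [[0,0,0],[0,0,-0.1132]]
    - [[0,0,0],[0,0,-0.1132]]
    - [[0,0,0],[0,0,-0.1132]]
    - [[0,0,0],[0,0,-0.1132]]
    - [[0,0,0],[0,0,-0.1132]]
    - [[0,0,0],[0,0,-0.1132]]

```text
time: 50.65
tool_pos: [0.4005, 0.1038, 0.2615]
tool_rot: [-3.141, -0.001, 2.998]
contact_force: [-0.2, -0.8, 0.2]
opening: 0.0785
grip_force: 0.0
```

```bash
python3 - <<'E'
from h import *
from scipy.optimize import minimize
np.set_printoptions(precision=4,suppress=True)
M={}
for n,f in(('scene','s8'),('top','t8')):
    K=np.load(f'pics/{f}.npz')['im'].astype(float); r=K[...,2]-np.maximum(K[...,0],K[...,1])
    bx=(405,435,135,170) if n=='scene' else (115,142,226,250)
    sub=r[bx[2]:bx[3],bx[0]:bx[1]]; M[n]=(bx,np.clip(sub/np.percentile(sub,97),0,1)); print(n,M[n][1].sum(),sub.max())
def box(p):
    x,y,z,yaw,t=p; c,s=np.cos(yaw),np.sin(yaw)
    P=np.array([[a*.008,b*.005,g*.015] for a in(-1,1) for b in(-1,1) for g in(-1,1)])
    P=P@np.array([[np.cos(t),0,-np.sin(t)],[0,1,0],[np.sin(t),0,np.cos(t)]])
    return P@np.array([[c,s,0],[-s,c,0],[0,0,1]])+[x,y,z]
def cost(p,only=None):
    e=0
    for n,(bx,m) in M.items():
        if only and n!=only: continue
        h=cv2.convexHull(proj(n,box(p)).astype(np.float32)).reshape(-1,2)-[bx[0],bx[2]]
        S=8; im=np.zeros((m.shape[0]*S,m.shape[1]*S),np.uint8); cv2.fillPoly(im,[np.int32(np.round((h+.5)*S))],255)
        im=cv2.GaussianBlur(cv2.resize(im,m.shape[::-1],interpolation=cv2.INTER_AREA)/255.,(0,0),.5)
        e+=((im-m)**2).sum()
    return e
for only in (None,'top','scene'):
  for yaw in (np.radians(-8.5),):
    for t in (0,-.07,.07):
        r=minimize(lambda q:cost([*q,yaw,t] if only is None else [q[0],q[1],.172,yaw,t],only),[.575,.317,.172],method='Nelder-Mead',options={'initial_simplex':np.array([[.575,.317,.172],[.58,.317,.172],[.575,.322,.172],[.575,.317,.177]])})
        print(only,t,r.x,r.fun)
print(robot.observe()['qpos'])
E
```

```text
scene 81.0909090909091 111.0
top 89.32624113475177 150.0
None 0 [0.5772 0.3205 0.1675] 49.628574679493795
None -0.07 [0.5767 0.32   0.1691] 49.74986262385424
None 0.07 [0.5768 0.3201 0.1688] 53.40916643511783
top 0 [0.5761 0.3182 0.1731] 16.301326819557396
top -0.07 [0.5766 0.3185 0.1711] 15.982985730847453
top 0.07 [0.5765 0.3183 0.1725] 20.149093751222562
scene 0 [0.5797 0.3158 0.1724] 33.434445723170114
scene -0.07 [0.5799 0.3164 0.1707] 33.226650470340694
scene 0.07 [0.58   0.3164 0.1721] 32.98576570648156
[ 0.0678  0.1066  1.7359  0.0001  1.3005 -1.3596]
```

Call:
send_rows:
  plan:
    - [[-0.569,0.948,0],[0,0,0]]
    - [[-0.569,0.948,0],[0,0,0]]
    - [[-0.569,0.948,0],[0,0,0]]
    - [[-0.569,0.948,0],[0,0,0]]
    - [[-0.569,0.948,0],[0,0,0]]
    - [[-0.569,0.948,0],[0,0,0]]
    - [[-0.569,0.948,0],[0,0,0]]
    - [[-0.569,0.948,0],[0,0,0]]
    - [[-0.569,0.948,0],[0,0,0]]
    - [[-0.569,0.948,0],[0,0,0]]
  gripper: 0

```text
time: 51.9
tool_pos: [0.5769, 0.3178, 0.2607]
tool_rot: [-3.141, -0.001, 2.992]
contact_force: [1.1, 0.6, 0.0]
opening: 0.0459
grip_force: 0.0
```

```bash
python3 -c "
from h import *
o=robot.observe();print(o['tool_pos'],o['tool_rot'],o['opening'])
I,d=grab('scene','s9')
a=cv2.resize(I[40:240,340:500],(480,600),interpolation=cv2.INTER_CUBIC);cv2.imwrite('pics/c9.png',a)"
```

```text
[0.57692143 0.31783668 0.26074156] [-3.14082610e+00 -1.35230189e-03  2.99225629e+00] 0.04594757398890989
```

View pics/c9.png

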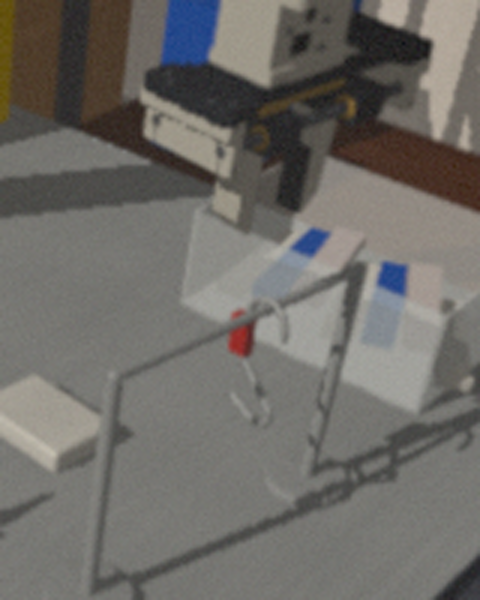

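The crop shows the open fingers right above the hook's red grip (240,335). Descending, then closing.

Call:
send_rows:
  plan:
    - [[0.06,0,0.6],[0,0,0]]
    - [[0,0,0.6],[0,0,0]]
    - [[0,0,0.6],[0,0,0]]
    - [[0,0,0.6],[0,0,0]]
    - [[0,0,0.6],[0,0,0]]
    - [[0,0,0.6],[0,0,0]]
    - [[0,0,0.4],[0,0,0]]
    - [[0,0,0.27],[0,0,0]]
    - [[0,0,0],[0,0,0]]
    - [[0,0,0],[0,0,0]]

```text
time: 53.2
tool_pos: [0.5748, 0.3174, 0.156]
tool_rot: [3.141, 0.001, 2.992]
contact_force: [0.5, 0.5, 0.1]
opening: 0.046
grip_force: 0.0
```

Call:
send_rows:
  plan:
    - [[0,0,0],[0,0,0]]
    - [[0,0,0],[0,0,0]]
    - [[0,0,0],[0,0,0]]
    - [[0,0,0],[0,0,0]]
    - [[0,0,0],[0,0,0]]
    - [[0,0,0],[0,0,0]]
    - [[0,0,0],[0,0,0]]
    - [[0,0,0],[0,0,0]]
    - [[0,0,0],[0,0,0]]
    - [[0,0,0],[0,0,0]]
  gripper: -1
  force: 25

```text
time: 54.45
tool_pos: [0.5745, 0.3173, 0.1555]
tool_rot: [3.141, 0.0, 2.992]
contact_force: [-0.7, 0.5, 0.9]
opening: 0.0099
grip_force: 25.0
```

Call:
send_rows:
  plan:
    - [[0,0,-0.3],[0,0,0]]
    - [[0,0,-0.3],[0,0,0]]
    - [[0,0,-0.3],[0,0,0]]
    - [[0,0,-0.3],[0,0,0]]
    - [[0,0,-0.2],[0,0,0]]
    - [[0.3,0,0],[0,0,0]]
    - [[0.5,0,0],[0,0,0]]
    - [[0.5,0,0],[0,0,0]]
    - [[0.7,0,0],[0,0,0]]
    - [[0.7,0,0],[0,0,0]]

```text
time: 55.7
tool_pos: [0.5063, 0.3275, 0.1904]
tool_rot: [-3.142, -0.0, 2.993]
contact_force: [0.1, -0.5, -0.1]
opening: 0.0097
grip_force: 25.0
```

```bash
python3 -c "
from h import *
o=robot.observe();print(o['tool_pos'],o['tool_rot'],o['contact_force'])
I,d=grab('scene','s10');grab('top','t10')
a=cv2.resize(I[60:260,300:470],(510,600),interpolation=cv2.INTER_CUBIC);cv2.imwrite('pics/c10.png',a)"
```

```text
[0.50632467 0.32747477 0.19039462] [-3.14154156e+00 -3.55170874e-04  2.99270868e+00] [ 0.1152042  -0.4914262  -0.13651079]
```

View pics/c10.png

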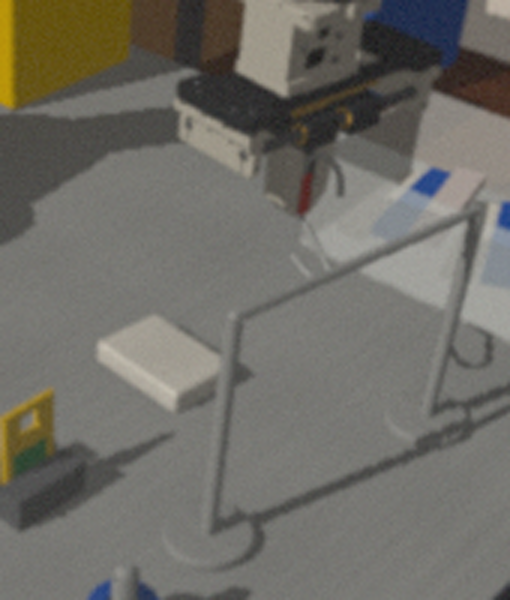

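Call:
send_rows:
  plan:
    - [[0,0,0],[0,0,-0.087]]
    - [[0.06,-0.947,0],[0,0,0]]
    - [[0.06,-0.947,0],[0,0,0]]
    - [[0.06,-0.947,0],[0,0,0]]
    - [[0.06,-0.947,0],[0,0,0]]
    - [[0.06,-0.947,0],[0,0,0]]
    - [[0.06,-0.947,0],[0,0,0]]
    - [[0.06,-0.947,0],[0,0,0]]
    - [[0.06,-0.947,0],[0,0,0]]
    - [[0.06,-0.947,0],[0,0,0]]

```text
time: 57.05
tool_pos: [0.4918, 0.1135, 0.1906]
tool_rot: [-3.142, 0.001, 3.129]
contact_force: [0.5, -0.3, -1.1]
opening: 0.0104
grip_force: 25.0
```

Call:
send_rows:
  plan:
    - [[0,0,0.5],[0,0,0]]
    - [[0,0,0.5],[0,0,0]]
    - [[0,0,0.5],[0,0,0]]
    - [[0,0,0.5],[0,0,0]]
    - [[0,0,0.5],[0,0,0]]
    - [[0,0,0.5],[0,0,0]]
    - [[0,0,0.26],[0,0,0]]
    - [[0,0,0],[0,0,0]]
    - [[0,0,0],[0,0,0]]
    - [[0,0,0],[0,0,0]]

```text
time: 58.3
tool_pos: [0.4919, 0.1144, 0.1094]
tool_rot: [3.141, 0.001, 3.129]
contact_force: [0.2, 0.2, -0.7]
opening: 0.0099
grip_force: 25.0
```

```bash
cat > ov.py <<'E'
from h import *
import sys
def hookpts(o,yaw,tilt):
    L=[(-18+18*0,-50),(13,-80),(13,-88),(6,-94),(-4,-94),(-24,-84)]
    P=np.array([[x/1e3,0,z/1e3] for x,z in L]); c,s=np.cos(tilt),np.sin(tilt)
    P=P-[-.022,0,-.032]; P=P@np.array([[c,0,-s],[0,1,0],[s,0,c]])
    c,s=np.cos(yaw),np.sin(yaw); return P@np.array([[c,s,0],[-s,c,0],[0,0,1]])+o
E
python3 - <<'E'
from ov import *
o=robot.observe();p=o['tool_pos'];print(p,o['tool_rot'])
I,d=grab('scene','s11');J,e=grab('top','t11')
g=p+[.0025,0,.0165]
for t in (0,.07): print(t,'scene',(proj('scene',hookpts(g,o['tool_rot'][2]-np.pi,t))-[270,150]).round(1).tolist())
T=np.array([[.443,.1146+y,.072+z] for y,z in((-.009,-.009),(.009,-.009),(.009,.009),(-.009,.009))]);print('hole',(proj('scene',T)-[270,150]).round(1).tolist())
a=cv2.resize(I[150:270,270:390],(600,600),interpolation=cv2.INTER_CUBIC);cv2.imwrite('pics/c11.png',a)
E
```

```text
[0.49191509 0.11442955 0.10941967] [3.14141026e+00 1.01621353e-03 3.12898102e+00]
0 scene [[57.0, 48.8], [67.2, 66.6], [67.0, 69.4], [64.5, 70.0], [61.1, 67.8], [54.6, 59.9]]
0.07 scene [[56.6, 48.6], [65.9, 66.6], [65.6, 69.4], [63.0, 69.7], [59.6, 67.2], [53.4, 59.1]]
hole [[35.6, 55.4], [41.4, 51.8], [41.4, 45.4], [35.6, 49.0]]
```

View pics/c11.png

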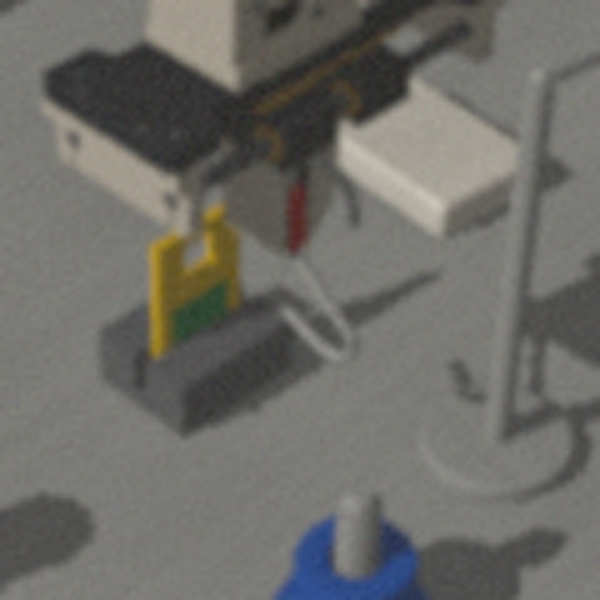

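The crop shows the hook tip at (283,308), lower leg bottom at (340,358), and the tag's hole centred about (197,250). I'm advancing the tip to just before the hole and will check there.

Call:
send_rows:
  plan:
    - [[0.3,0,-0.06],[0,0,0]]
    - [[0.4,0,0],[0,0,0]]
    - [[0.4,0,0],[0,0,0]]
    - [[0.3,0,0],[0,0,0]]
    - [[0.2,0,0],[0,0,0]]
    - [[0.1,0,0],[0,0,0]]
    - [[0,0,0],[0,0,0]]
    - [[0,0,0],[0,0,0]]
    - [[0,0,0],[0,0,0]]
    - [[0,0,0],[0,0,0]]

```text
time: 59.65
tool_pos: [0.4492, 0.1149, 0.1104]
tool_rot: [3.141, 0.0, 3.129]
contact_force: [-1.1, -0.7, -0.9]
opening: 0.0096
grip_force: 25.0
```

```bash
python3 - <<'E'
from ov import *
o=robot.observe();p=o['tool_pos'];print(p,o['tool_rot'],o['contact_force'])
I,d=grab('scene','s12')
g=p+[.0055,0,.013]
for t in (0,-.05): print(t,'scene',((proj('scene',hookpts(g,o['tool_rot'][2]-np.pi,t))-[280,170]+.5+[1,-.4])*10).round(0).tolist())
T=np.array([[.443,.1146+y,.072+z] for y,z in((-.009,-.009),(.009,-.009),(.009,.009),(-.009,.009))]);print('hole',((proj('scene',T)-[280,170]+.5+[1,-.4])*10).round(0).tolist())
a=cv2.resize(I[170:230,280:350],(700,600),interpolation=cv2.INTER_CUBIC);cv2.imwrite('pics/c12.png',a)
E
```

```text
[0.44921836 0.11492275 0.11042075] [3.14148945e+00 4.69479264e-05 3.12891143e+00] [-1.07366492 -0.67912515 -0.88625045]
0 scene [[352.0, 215.0], [452.0, 389.0], [451.0, 418.0], [428.0, 424.0], [396.0, 403.0], [332.0, 326.0]]
-0.05 scene [[355.0, 216.0], [460.0, 388.0], [461.0, 417.0], [438.0, 425.0], [406.0, 406.0], [341.0, 331.0]]
hole [[271.0, 355.0], [329.0, 319.0], [329.0, 255.0], [271.0, 291.0]]
```

View pics/c12.png

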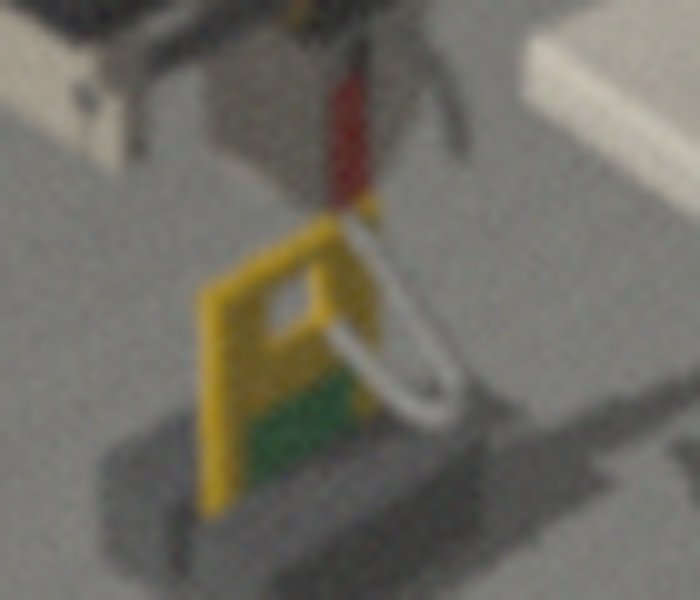

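The crop shows the tip at (333,327) right in front of the hole (270–325, 265–350), matching the model. Inserting with a rise that follows the leg's slope.

Call:
send_rows:
  plan:
    - [[0.2,-0.01,-0.02],[0,0,0]]
    - [[0.2,0,0],[0,0,0]]
    - [[0.16,0,-0.08],[0,0,0]]
    - [[0.16,0,-0.08],[0,0,0]]
    - [[0.16,0,-0.08],[0,0,0]]
    - [[0.16,0,-0.08],[0,0,0]]
    - [[0.16,0,-0.08],[0,0,0]]
    - [[0.04,0,0],[0,0,0]]
    - [[0,0,0],[0,0,0]]
    - [[0,0,0],[0,0,0]]

```text
time: 60.95
tool_pos: [0.4182, 0.1151, 0.1209]
tool_rot: [3.141, 0.0, 3.129]
contact_force: [-0.3, -0.1, -0.5]
opening: 0.0098
grip_force: 25.0
```

```bash
python3 - <<'E'
from ov import *
o=robot.observe();p=o['tool_pos'];print(p,o['tool_rot'],o['contact_force'],o['torque'])
I,d=grab('scene','s13')
a=cv2.resize(I[170:230,275:345],(700,600),interpolation=cv2.INTER_CUBIC);cv2.imwrite('pics/c13.png',a)
E
```

```text
[0.41821155 0.11506881 0.12092323] [3.14149833e+00 7.02953831e-05 3.12901652e+00] [-0.28041915 -0.13836819 -0.45909894] [0.04074053 0.02315679 0.00279076]
```

View pics/c13.png

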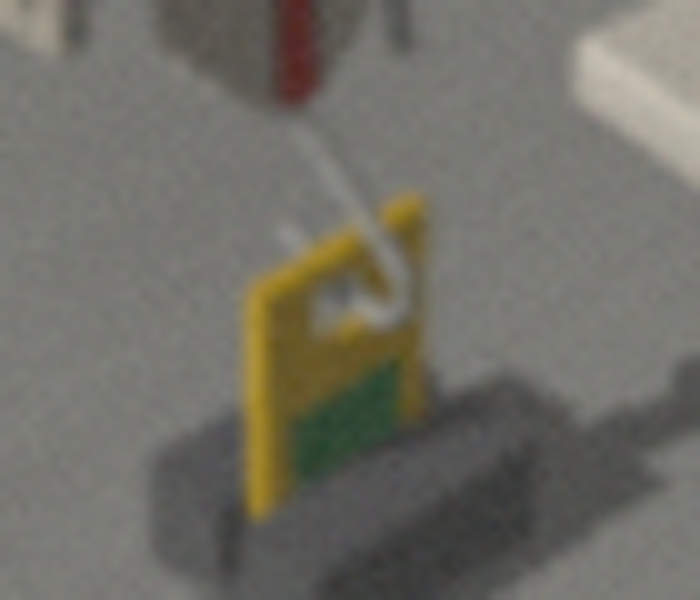

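The leg is through the hole (tip showing behind the tag at (290,235)). Lifting slowly.

Call:
send_rows:
  plan:
    - [[0,0,-0.15],[0,0,0]]
    - [[0,0,-0.15],[0,0,0]]
    - [[0,0,-0.15],[0,0,0]]
    - [[0,0,-0.2],[0,0,0]]
    - [[0,0,-0.3],[0,0,0]]
    - [[0,0,-0.3],[0,0,0]]
    - [[0,0,-0.3],[0,0,0]]
    - [[0,0,-0.3],[0,0,0]]
    - [[0,0,-0.2],[0,0,0]]
    - [[0,0,0],[0,0,0]]

```text
time: 62.25
tool_pos: [0.4183, 0.1151, 0.1726]
tool_rot: [3.141, 0.001, 3.129]
contact_force: [-0.2, -1.1, -0.2]
opening: 0.0097
grip_force: 25.0
```

Call:
send_rows:
  plan:
    - [[0,0,-0.2],[0,0,0]]
    - [[0,0,-0.3],[0,0,0]]
    - [[0,0,-0.3],[0,0,0]]
    - [[0,0,-0.3],[0,0,0]]
    - [[0,0,0],[0,0,0]]
    - [[0,0,0],[0,0,0]]
    - [[0,0,0],[0,0,0]]
    - [[0,0,0],[0,0,0]]
    - [[0,0,0],[0,0,0]]
    - [[0,0,0],[0,0,0]]

```text
time: 63.5
tool_pos: [0.4181, 0.1151, 0.1997]
tool_rot: [3.141, -0.0, 3.129]
contact_force: [-0.5, -0.8, -1.1]
opening: 0.01
grip_force: 25.0
```

```bash
python3 - <<'E'
from ov import *
np.set_printoptions(precision=4,suppress=True)
o=robot.observe();p=o['tool_pos'];print(p,o['tool_rot'],o['contact_force'])
I,d=grab('scene','s14'); W=world('scene',d)
m=(cv2.inRange(cv2.cvtColor(I,cv2.COLOR_BGR2HSV),(18,120,60),(35,255,255))>0)&(np.hypot(W[...,0]-.442,W[...,1]-.112)<.05)
q=W[m]; print('tag',len(q),np.percentile(q,[2,50,98],axis=0))
cv2.imwrite('pics/c14.png',cv2.resize(I[120:280,240:400],(600,600),interpolation=cv2.INTER_CUBIC))
E
```

```text
[0.4181 0.1151 0.1997] [ 3.1415 -0.      3.129 ] [-0.4574 -0.7703 -1.0738]
tag 374 [[0.4366 0.0853 0.0914]
 [0.442  0.1045 0.1362]
 [0.447  0.1483 0.4373]]
```

View pics/c14.png

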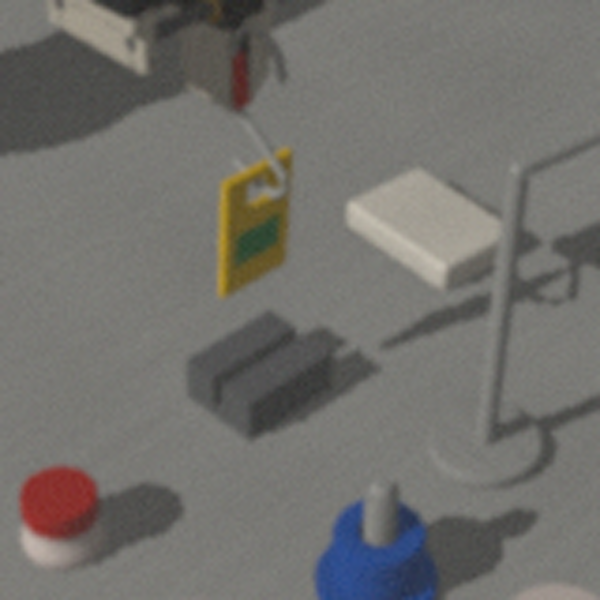

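Call:
send_rows:
  plan:
    - [[-0.15,0.4,0],[0,0,0]]
    - [[-0.3,0.7,0],[0,0,0]]
    - [[-0.35,0.9,0],[0,0,0]]
    - [[-0.4,1,0],[0,0,0]]
    - [[-0.4,1,0],[0,0,0]]
    - [[-0.4,1,0],[0,0,0]]
    - [[-0.4,1,0],[0,0,0]]
    - [[-0.35,0.9,0],[0,0,0]]
    - [[-0.25,0.9,0],[0,0,0]]
    - [[-0.17,0.7,0],[0,0,0]]

```text
time: 64.8
tool_pos: [0.5001, 0.329, 0.1992]
tool_rot: [3.141, -0.0, 3.13]
contact_force: [0.4, 0.2, -1.3]
opening: 0.0095
grip_force: 25.0
```

Call:
send_rows:
  plan:
    - [[0,0,0],[0,0,0.03]]
    - [[0,0,0],[0,0,0.03]]
    - [[0,0,0],[0,0,0.027]]
    - [[0,0,0],[0,0,0]]
    - [[0,0,0],[0,0,0]]
    - [[0,0,0],[0,0,0]]
    - [[0,0,0],[0,0,0]]
    - [[0,0,0],[0,0,0]]
    - [[0,0,0],[0,0,0]]
    - [[0,0,0],[0,0,0]]

```text
time: 66.05
tool_pos: [0.5001, 0.3265, 0.1998]
tool_rot: [3.141, 0.0, 2.992]
contact_force: [-0.4, -0.4, -2.0]
opening: 0.0092
grip_force: 25.0
```

Call:
send_rows:
  plan:
    - [[-0.24,0.02,0],[0,0,0]]
    - [[-0.4,0.02,0],[0,0,0]]
    - [[-0.4,0.02,0],[0,0,0]]
    - [[-0.4,0.02,0],[0,0,0]]
    - [[-0.4,0,0],[0,0,0]]
    - [[-0.4,0,0],[0,0,0]]
    - [[-0.3,0,0],[0,0,0]]
    - [[-0.25,0,0],[0,0,0]]
    - [[-0.15,0,0],[0,0,0]]
    - [[0,0,0],[0,0,0]]

```text
time: 67.3
tool_pos: [0.5731, 0.3176, 0.1997]
tool_rot: [3.142, -0.0, 2.992]
contact_force: [0.1, -0.1, -0.9]
opening: 0.0099
grip_force: 25.0
```

```bash
python3 - <<'E'
from ov import *
np.set_printoptions(precision=4,suppress=True)
o=robot.observe();print(o['tool_pos'],o['tool_rot'],o['contact_force'])
I,d=grab('scene','s15'); J,e=grab('top','t15')
for n,K,dd in(('scene',I,d),('top',J,e)):
    W=world(n,dd); b=(W[...,2]>.19)&(W[...,2]<.212)&(W[...,0]>.55)&(W[...,0]<.66)&(W[...,1]>.18)&(W[...,1]<.27)
    print(n,'bar',b.sum(),np.median(W[b],0))
W=world('scene',d); v=I[...,:].astype(int)
q=W[(W[...,0]>.575)&(W[...,0]<.66)&(W[...,1]>.295)&(W[...,1]<.335)&(W[...,2]>.19)&(W[...,2]<.3)]
print('scene pts near loop',len(q)); 
for z in np.arange(.19,.3,.01):
    r=q[(q[:,2]>=z)&(q[:,2]<z+.01)]
    if len(r): print(round(z,3),len(r),np.percentile(r[:,0],[5,50,95]),np.percentile(r[:,1],[5,50,95]))
E
```

```text
[0.5731 0.3176 0.1997] [ 3.1415 -0.      2.9923] [ 0.124  -0.1089 -0.8884]
scene bar 144 [0.5853 0.2242 0.2031]
top bar 201 [0.5785 0.2129 0.2043]
scene pts near loop 589
0.19 14 [0.5824 0.596  0.6029] [0.3009 0.3136 0.3284]
0.2 87 [0.5834 0.5975 0.6031] [0.2981 0.3135 0.3317]
0.21 55 [0.5778 0.585  0.5877] [0.2961 0.3125 0.3324]
0.22 54 [0.582  0.585  0.5885] [0.2963 0.316  0.3332]
0.23 64 [0.5815 0.5843 0.617 ] [0.2969 0.3124 0.3301]
0.24 61 [0.5819 0.5866 0.6152] [0.2968 0.3106 0.3302]
0.25 36 [0.5821 0.5926 0.6079] [0.2962 0.311  0.3162]
0.27 48 [0.6044 0.6091 0.6139] [0.2974 0.321  0.3306]
0.28 96 [0.5926 0.607  0.6133] [0.2979 0.3203 0.3326]
0.29 74 [0.594  0.5984 0.6102] [0.2972 0.3181 0.3337]
```

Call:
send_rows:
  plan:
    - [[0,0,0.2],[0,0,0]]
    - [[0,0,0.2],[0,0,0]]
    - [[0,0,0.2],[0,0,0]]
    - [[0,0,0.2],[0,0,0]]
    - [[0,0,0.2],[0,0,0]]
    - [[0,0,0.2],[0,0,0]]
    - [[0,0,0.2],[0,0,0]]
    - [[0,0,0.16],[0,0,0]]
    - [[0,0,0.1],[0,0,0]]
    - [[0,0,0],[0,0,0]]

```text
time: 68.65
tool_pos: [0.573, 0.3176, 0.1581]
tool_rot: [-3.142, -0.0, 2.992]
contact_force: [-0.1, 0.4, -1.4]
opening: 0.0102
grip_force: 25.0
```

```bash
python3 -c "
from h import *
o=robot.observe();print(o['tool_pos'],o['contact_force'],o['torque'])"
```

```text
[0.57296319 0.3175647  0.15806895] [-0.10601707  0.44887276 -1.41998483] [ 0.02752475  0.05489289 -0.05586523]
```

Continue in small steps until the bar carries the hook.

Call:
send_rows:
  plan:
    - [[0,0,0.04],[0,0,0]]
    - [[0,0,0.02],[0,0,0]]
    - [[0,0,0.02],[0,0,0]]
    - [[0,0,0],[0,0,0]]
    - [[0,0,0],[0,0,0]]
    - [[0,0,0],[0,0,0]]
    - [[0,0,0],[0,0,0]]
    - [[0,0,0],[0,0,0]]
    - [[0,0,0],[0,0,0]]
    - [[0,0,0],[0,0,0]]

```text
time: 69.9
tool_pos: [0.573, 0.3176, 0.1562]
tool_rot: [3.142, 0.0, 2.992]
contact_force: [0.5, -0.4, -0.6]
opening: 0.0101
grip_force: 25.0
```

```bash
python3 -c "
from h import *
o=robot.observe();print(o['tool_pos'],o['contact_force'],o['torque'])"
```

```text
[0.5730024  0.31761448 0.15622928] [ 0.47061594 -0.38366612 -0.58832533] [ 0.02157418  0.05967916 -0.00944698]
```

Call:
send_rows:
  plan:
    - [[0,0,0.02],[0,0,0]]
    - [[0,0,0.02],[0,0,0]]
    - [[0,0,0.02],[0,0,0]]
    - [[0,0,0.02],[0,0,0]]
    - [[0,0,0],[0,0,0]]
    - [[0,0,0],[0,0,0]]
    - [[0,0,0],[0,0,0]]
    - [[0,0,0],[0,0,0]]
    - [[0,0,0],[0,0,0]]
    - [[0,0,0],[0,0,0]]

```text
time: 71.15
tool_pos: [0.5733, 0.3177, 0.155]
tool_rot: [3.141, 0.001, 2.992]
contact_force: [-2.4, -0.9, 4.6]
opening: 0.0097
grip_force: 25.0
```

```bash
python3 -c "
from h import *
o=robot.observe();print(o['tool_pos'],o['contact_force'],o['torque'])"
```

```text
[0.57325717 0.31770422 0.15501154] [-2.39455821 -0.90601818  4.55326273] [-0.08443279  0.04177863 -0.00734969]
```

Call:
send_rows:
  plan:
    - [[0,0,0],[0,0,0]]
    - [[0,0,0],[0,0,0]]
    - [[0,0,0],[0,0,0]]
    - [[0,0,0],[0,0,0]]
    - [[0,0,0],[0,0,0]]
    - [[0,0,0],[0,0,0]]
    - [[0,0,-0.3],[0,0,0]]
    - [[0,0,-0.5],[0,0,0]]
    - [[0,0,-0.8],[0,0,0]]
    - [[0,0,-0.8],[0,0,0]]
  gripper: -0.2

```text
time: 72.4
tool_pos: [0.5732, 0.3177, 0.216]
tool_rot: [3.141, 0.001, 2.992]
contact_force: [0.0, 1.4, -0.3]
opening: 0.0365
grip_force: 0.0
```

Call:
send_rows:
  plan:
    - [[0,0,-1],[0,0,0]]
    - [[0,0,-1],[0,0,0]]
    - [[0,0,-1],[0,0,0]]
    - [[1,0,0],[0,0,0]]
    - [[1,0,0],[0,0,0]]
    - [[1,0,0],[0,0,0]]
    - [[1,0,0],[0,0,0]]
    - [[1,0,0],[0,0,0]]
    - [[1,0,0],[0,0,0]]
    - [[1,0,0],[0,0,0]]

```text
time: 73.65
tool_pos: [0.3992, 0.3438, 0.2905]
tool_rot: [3.14, 0.001, 2.992]
contact_force: [0.7, 0.5, 0.7]
opening: 0.0367
grip_force: 0.0
```

```bash
cat > fin.py <<'E'
from ov import *
import sys
np.set_printoptions(precision=4,suppress=True)
o=robot.observe();print(o['time'],o['tool_pos'])
I,d=grab('scene','f'+sys.argv[1]); J,e=grab('top','g'+sys.argv[1])
for n,K,dd in(('scene',I,d),('top',J,e)):
    W=world(n,dd); h=cv2.cvtColor(K,cv2.COLOR_BGR2HSV)
    near=(W[...,0]>.53)&(W[...,0]<.65)&(W[...,1]>.26)&(W[...,1]<.38)
    for c,m in (('red',cv2.inRange(h,(0,130,60),(8,255,255))|cv2.inRange(h,(172,130,60),(180,255,255))),('yellow',cv2.inRange(h,(18,120,60),(35,255,255)))):
        m=(m>0)&near; vv,uu=np.nonzero(m)
        if len(vv): print(n,c,len(vv),'px',uu.mean().round(1),vv.mean().round(1),np.percentile(W[m],[5,50,95],axis=0).tolist())
    s=[(.5960,-.083),(.599,.049)]
    for c in s:
        c=np.add(c,(.002,-.003) if n=='scene' else (-.0013,0)); r=np.hypot(W[...,0]-c[0],W[...,1]-c[1])
        q=W[(r>.013)&(r<.021)]; print(n,c,'ring z',np.percentile(q[:,2],[10,50,90]))
E
python3 fin.py 1; sed -i 's/robot.observe();print/robot.observe();print/' fin.py
```

```text
73.65 [0.3992 0.3438 0.2905]
scene red 59 px 419.2 153.3 [[0.5744584991758429, 0.308823498165037, 0.16029687922793034], [0.5838570083991091, 0.311337882468551, 0.16944434049706075], [0.5883723051186005, 0.31498196686336694, 0.18073060641528083]]
scene yellow 291 px 417.9 188.7 [[0.5931078739755489, 0.2884764453298179, 0.04995631699715587], [0.5996207197182994, 0.3018675611067135, 0.08947118660550246], [0.605977213275745, 0.3321248940340321, 0.12227631325668424]]
scene [ 0.598 -0.086] ring z [0.029  0.0607 0.0631]
scene [0.601 0.046] ring z [0.0422 0.0442 0.0459]
top red 68 px 129.9 237.5 [[0.5692368728389575, 0.31066060385049676, 0.16138622276221226], [0.5743961320518384, 0.31253486523003327, 0.18138137871158821], [0.5829584013947728, 0.3183714197191, 0.1871609007475564]]
top yellow 3 px 163.0 234.0 [[0.5879468278843112, 0.28836541873563903, 0.05767429446629875], [0.588451785207282, 0.28939154145921026, 0.05834885418645764], [0.5884781021923313, 0.28992079763370543, 0.06633520438042524]]
top [ 0.5947 -0.083 ] ring z [0.0605 0.0627 0.0646]
top [0.5977 0.049 ] ring z [0.0425 0.0447 0.047 ]
```

Call:
send_rows:
  plan:
    - [[0,0,0],[0,0,0]]
    - [[0,0,0],[0,0,0]]
    - [[0,0,0],[0,0,0]]
    - [[0,0,0],[0,0,0]]
    - [[0,0,0],[0,0,0]]
    - [[0,0,0],[0,0,0]]
    - [[0,0,0],[0,0,0]]
    - [[0,0,0],[0,0,0]]
    - [[0,0,0],[0,0,0]]
    - [[0,0,0],[0,0,0]]

```text
time: 75.0
tool_pos: [0.3999, 0.3436, 0.2892]
tool_rot: [3.142, 0.0, 2.992]
contact_force: [-0.7, 0.1, 0.2]
opening: 0.0365
grip_force: 0.0
```

Call:
send_rows:
  plan:
    - [[0,0,0],[0,0,0]]
    - [[0,0,0],[0,0,0]]
    - [[0,0,0],[0,0,0]]
    - [[0,0,0],[0,0,0]]
    - [[0,0,0],[0,0,0]]
    - [[0,0,0],[0,0,0]]
    - [[0,0,0],[0,0,0]]
    - [[0,0,0],[0,0,0]]
    - [[0,0,0],[0,0,0]]
    - [[0,0,0],[0,0,0]]

```text
time: 76.25
tool_pos: [0.4, 0.3436, 0.2892]
tool_rot: [3.142, 0.0, 2.992]
contact_force: [-0.3, -0.0, 0.7]
opening: 0.0366
grip_force: 0.0
```

```bash
python3 fin.py 2 | grep -E "red|yellow"; python3 fin.py 3 | grep -E "scene (red|yellow)"; python3 - <<'E'
from h import *
for a,b in(('f1','f2'),('f2','f3')):
    A,B=[cv2.cvtColor(cv2.imread(f'pics/{x}.png'),cv2.COLOR_BGR2GRAY)[140:215,400:440].astype(float) for x in(a,b)]
    print(a,b,np.abs(cv2.GaussianBlur(A-B,(0,0),1)).max())
E
```

```text
scene red 56 px 419.2 153.3 [[0.5740772297049492, 0.30914244229383436, 0.15947453164327643], [0.5833390740783022, 0.3117241158698553, 0.16878561746677595], [0.5877110756879731, 0.31567577185832374, 0.180462119013584]]
scene yellow 292 px 417.8 188.8 [[0.5930135666370165, 0.28853662978921624, 0.049972732687103845], [0.5998890363157783, 0.3020066726736911, 0.08906964939530931], [0.6058561310053666, 0.33204008459041773, 0.12265583123057262]]
top red 68 px 129.9 237.5 [[0.569192092730269, 0.310465581345903, 0.161241912806311], [0.5744422167730119, 0.3123932603591634, 0.1811613036255051], [0.5828664697944759, 0.3190150782082918, 0.18614458956292906]]
top yellow 3 px 163.0 234.0 [[0.5879936586640384, 0.2887509703187556, 0.05602372439700879], [0.5881636554240813, 0.28890411582774667, 0.06275180950406875], [0.5885860738726869, 0.28967198651750875, 0.06561992917589785]]
scene red 56 px 419.1 153.4 [[0.574554473170974, 0.30974804341914625, 0.1597448886669125], [0.5826792763323267, 0.3117042984791787, 0.16845578209142995], [0.5878305700233984, 0.3147649776662539, 0.18009560001977779]]
scene yellow 292 px 417.7 188.8 [[0.5929063861571594, 0.2886987532448709, 0.04903111250928216], [0.5993627709655693, 0.30261888782494895, 0.08890700982190436], [0.6061259705657589, 0.33138431799102946, 0.12184044668912719]]
f1 f2 2.989441807199423
f2 f3 2.6154449049405835
```

All at rest; handing in.

```bash
python3 -c "
from cell import robot
print(robot.hand_in())"
```

```text
the job is handed in; nothing more can be done
None
```

I handed the job in at about 76 s of simulated time, and the hand-in call gave no verdict: in the last camera readings all five rolls are down on their matching spindles and the hook hangs on the rail with the tag still on it.

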